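# Tip a plaster tile out of its mould and lay it to dry

## Task

Carry the blue mould, tile and all, to the grey felt pad, rest its open lip lightly on the felt, tip it to 50 degrees and hold it there for a second with the lip still touching, so that the white tile slides out onto the felt. Put the mould back level on its dark wooden stand, between the yellow lines and facing as it did; then lay the white tile flat and square inside the empty black outline on the drying board. Do not drop the tile or press the mould hard onto the felt, and leave the other things where they are.

Things in the scene. Friction and masses are not known exactly. Their poses are not given: they have to be found in the camera images.
- mould: Loose blue plastic trough, 110 (x) x 56 (y) x 36 mm, walls and floor 5 mm, 0.15-0.3 kg. A side wall at each y end, back wall at +x; the -x end is open (the lip, white line on its floor). Origin: centre of underside; z up. Starts level on the stand, open end roughly towards the robot, the tile in it. Grip from above across its 56 mm width, near the middle.
- lip (a point): Middle of the lower front edge of the mould's open end: 55 mm from the mould's origin along its -x, on the underside.
- tile: Loose white plaster tile with a small rosette, 40 x 40 mm, 9 mm thick (z), about 35 g. Origin: centre of its underside. It starts flat inside the mould, within 2 mm of its middle line, rather towards the back wall; it slides on the mould's floor at a lean of some 24 to 37 degrees (friction varies).
- stand: Fixed dark wooden slab on the bench, 140 (x) x 84 (y) x 10 mm, two thin yellow lines 62 mm apart along its x. Origin: centre of its underside; its top is 10 mm above the bench. The mould belongs on its centre, long side along its x, lip to its -x end, as it starts.
- felt: Fixed grey felt pad on the bench, flat, firm, 190 (x) x 140 (y) x 4 mm. Origin: centre of its underside.
- board: Fixed plywood drying board, 100 (x) x 180 (y) x 14 mm, with two 56 mm square black outlines painted on top, centred 42 mm either side of its middle along y. Origin: centre of its underside. The outline at -y holds the finished brown tile; the one at +y is empty.
- bay (a point): Centre of the empty black outline on the drying board, on the board's top (14 mm above the bench).
- old_tile: Bystander: loose brown tile, 40 x 40 x 9 mm, on the board's other outline. Origin: centre of its underside.
- chisel_a: Bystander: loose chisel with a light handle, 235 mm long, 29 mm high, along its x; origin on the bench, about mid-length.
- chisel_b: Bystander: loose chisel with a dark handle, 235 mm long, 29 mm high, along its x; origin on the bench, about mid-length.
- mallet: Bystander: loose wooden carver's mallet standing on its head, 86 mm across, 240 mm high; origin: centre of its underside.
- offcut: Bystander: loose block of light wood, 55 (x) x 85 (y) x 45 mm; origin: centre of its underside.
- tin: Bystander: loose metal cup, 72 mm across, 95 mm high; origin: centre of its underside.
- jar: Bystander: loose amber jar, 70 mm across, 100 mm high; origin: centre of its underside.
Not all that is in view belongs to the job. Of the things shaped like the mould, the blue one is meant.

How it is judged (in metres and radians):
On the way, in this order (a step that is already met when the one before it is completed fails the run):
1. the mould's lip rests on the felt with the mould tipped lip-down to 50 degrees (8 either way), held so for 0.4 s (angle between mould's own z axis and vertical between 0.733 and 1.012 rad and contact force between mould and felt above 0.1 N and z of lip in the frame of felt below 0.015 m), for 0.4 s.
2. the mould is back level on its stand and released, the tile lies flat on the felt (horizontal distance between mould and stand below 0.015 m and angle between the x axis of mould and the x axis of stand, either way round below 0.2 rad and x of lip in the frame of stand below -0.03 m and angle between mould's own z axis and vertical below 0.05 rad and height (world z) of mould below 0.014 m and linear speed of each of mould, tile below 0.02 m/s and contact force between the fingers and mould below 0.05 N and angle between tile's own z axis and vertical below 0.08 rad and z of tile in the frame of felt below 0.008 m and contact force between tile and felt above 0.05 N), for 0.2 s.
At the end, for the whole second after the job is handed in: The mould rests level and released on the stand (within 15 mm of its centre, 11 degrees of its direction, facing as at the start), and the white tile lies flat and released on the drying board, within 12 mm of the empty outline's centre and within 12 degrees of square to the board (horizontal distance between mould and stand below 0.015 m and angle between the x axis of mould and the x axis of stand, either way round below 0.2 rad and x of lip in the frame of stand below -0.03 m and angle between mould's own z axis and vertical below 0.05 rad and height (world z) of mould below 0.014 m and linear speed of each of mould, tile below 0.02 m/s and contact force between the fingers and mould below 0.05 N and angle between tile's own z axis and vertical below 0.08 rad and horizontal distance between tile and bay below 0.012 m and height (world z) of tile between 0.011 and 0.018 m and (angle between the x axis of tile and the x axis of board, either way round below 0.22 rad or angle between the x axis of tile and the y axis of board, either way round below 0.22 rad) and contact force between the fingers and tile below 0.05 N); the robot touches nothing.
It fails at once if the tile is dropped: it is out of the mould, more than 40 mm above the bench and touching nothing (distance between tile and mould above 0.08 m and height (world z) of tile above 0.04 m and contact force between tile and anything else below 0.005 N).
It fails at once if the mould is tipped beyond 70 degrees (angle between mould's own z axis and vertical above 1.22 rad).
It fails at once if the mould is pressed on the felt with more than 40 N (contact force between mould and felt above 40 N).
It fails at once if a bystander is moved by more than 30 mm (distance of any of old_tile, chisel_a, chisel_b, mallet, offcut, tin, jar from where it was at the start of the episode above 0.03 m).
It also fails if it takes over 64 s, if anything falls off the work surface, if the arm or the gripper's body presses on something with over 40 N, if the wrist force passes 120 N, or if a joint passes its speed limit or range.

## Robot

A 6-joint arm with a two-finger parallel gripper is mounted at the origin on the work surface. World frame = base frame: x ahead of the robot, y to its left, z up, the work surface at z = 0. Lengths are in m, angles in degrees, forces in N, time in s.
With the tool pointing down it reaches from about 0.35 to 0.875 m from the base axis. Payload 4.2 kg.
Tool frame: the origin (TCP) lies at the very end of the fingers, on their centre line; the grasp point (between the pads) lies 19 mm behind it; z points along the fingers, y is the line along which they close (so a half turn about z gives the same grasp; the last joint's range is limited). The gripper opens to 87 mm and grips with 3 to 60 N. Pads are 19 mm wide; open, the fingers measure 117 mm over their backs; the gripper's body (75 mm by 190 mm) begins 51 mm behind the grasp point.
Start: joints at [-53.881, 22.042, 0.453, 0, -68.411, -14.817], TCP at [0.227, -0.582, 0.223] pointing down, gripper open.
Joint ranges: [-179.83, 179.83], [-69.29, 118.12], [-61.27, 80.66], [-181.25, 117.63], [-171.15, -9.14], [-177.46, 177.46]. Speed limits (degrees/s): [159.86, 159.86, 180, 180, 180, 180].

## Interface

Orientations are given as a 3x3 rotation matrix whose columns are the frame's x, y, z axes.
In Python, from station import r gives the robot as it stands.
- The arm moves only by the tool jog_arm, never from a script. Its argument "plan" is text: rows parted by semicolons, each of 7 numbers parted by spaces: the shift along the tool's x, y, z normalised to -1 to 1, where 1 is 0.025 m, then the turn, a rotation vector about the tool's x, y, z normalised to -1 to 1, where 1 is 8 degrees, then the closure, from -1 (fully open) to 1 (shut). A call has exactly 10 rows; each row shifts and turns the commanded pose from where the row before left it, along the tool's axes as they then stand; what a row does not reach is not made up. A row lasts 1/10 s, in which the tool goes at most 50 mm and 8.59 degrees, less where a joint would pass 70% of its speed; a pose out of reach is approached as far as the arm can. A call with a number of a shift or a turn outside -1 to 1 is refused whole. A call with a gripper value outside its range is refused whole. The fingers move at their own pace and stop on an object; the grip force is fixed at half the most. Time passes only in rows, so rows that do not move let the fingers close, or fill a call up. It gives the time, the measured TCP pose, the force, the opening and the grip force at its end, in the units of the state.
- r.sense(): the state, without advancing time (a new reading comes with each control period).
- r.capture(name): name is "scene" or "top"; returns (picture, depth): 480x640x3 uint8, red, green, blue; 480x640 float32, m along the optical axis (not along the pixel's ray), 0 where there is no reading.
- r.get_calibration(name): a dict with "mtx" (3x3 intrinsics, pixels), "distortion" ([k1, k2, p1, p2, k3] as OpenCV has them; the pictures are not rectified), "extrinsics" (4x4, takes a point from camera to world coordinates). Camera axes: x right, y up, looking along -z (the intrinsics and any distortion apply to the point x, -y, -z); pixel columns grow to the right and rows downward; lengths in m; the calibration is good to about 2 mm. A picture is of the moment at which its call begins. get_calibration takes no time and is no camera call.
- r.finish_job(): hands the job in; it is judged then, once.
The state is a dict: "time_s": time; "joints": joint angles; "joint_velocities": joint speeds; "effort": joint torques, N m; "tcp_pos": TCP position; "ee_rot": TCP orientation; "wrist_force": force on the tool from outside, world axes, zero at the start; "moment": the same for the moment, N m; "gripper_width": opening from 0.0 (shut) to 1.0 (fully open); "gripper_force": force on a finger pad.
Only numpy, scipy, OpenCV 4.12 (cv2) and the standard library are available. Lean on these libraries where they do the work, as an engineer would, in place of code of your own. Each camera call takes 0.05 s, during which the arm holds its last target. There are 200 camera calls.

## Working session

There is one attempt and no reset: what is moved stays moved. The work goes in short steps, Python scripts to look and compute and a tool call to move; the robot and the scene stay as the last step left them, time stands still between calls to the robot, and variables do not carry over. Pictures are saved under pics/ and viewed, at most 10 in all, crops included, and the job is handed in when it is done.

Besides the shell and the picture viewer there is one more tool, called after "Emit:" as a command line: name --argument value ..., lists and objects as JSON in quotes. jog_arm: Moves the arm, as the interface text tells. Scaled input: -1 to 1 covers 0.025 m each way for a shift and 8 degrees each way for a turn. Its arguments: {"type":"object","properties":{"plan":{"type":"string"}},"required":["plan"]}

```bash
mkdir -p pics; ls; python3 - <<'E'
from station import r
import cv2, numpy as np
for n in ("scene","top"):
    p,d=r.capture(n); cv2.imwrite(f"pics/{n}0.png",p[:,:,::-1]); np.save(f"pics/{n}0.npy",d)
    c=r.get_calibration(n); print(n,c)
s=r.sense(); print(s)
E
```

```text
pics
scene {'mtx': array([[503.72790752,   0.        , 322.56151976],
       [  0.        , 503.72790752, 235.93766774],
       [  0.        ,   0.        ,   1.        ]]), 'distortion': array([-0.13459618,  0.        ,  0.        ,  0.        ,  0.        ]), 'extrinsics': array([[-0.70958282, -0.4833102 ,  0.51274113,  1.2236427 ],
       [ 0.70448611, -0.50091141,  0.50277935,  0.74530873],
       [ 0.0138395 ,  0.71798259,  0.69592346,  1.00997202],
       [ 0.        ,  0.        ,  0.        ,  1.        ]])}
top {'mtx': array([[518.14660409,   0.        , 318.00313407],
       [  0.        , 518.14660409, 246.85398393],
       [  0.        ,   0.        ,   1.        ]]), 'distortion': array([-0.02509473,  0.        ,  0.        ,  0.        ,  0.        ]), 'extrinsics': array([[ 0.00573191,  0.98339687, -0.18137736,  0.30971195],
       [-0.99968057,  0.01009992,  0.02316798,  0.05386645],
       [ 0.02461521,  0.18118662,  0.98314063,  1.17243699],
       [ 0.        ,  0.        ,  0.        ,  1.        ]])}
{'time_s': 0.1, 'joints': array([-5.38811732e+01,  2.20883301e+01,  3.87195805e-01, -2.33771724e-02,
       -6.84115818e+01, -1.48173037e+01]), 'joint_velocities': array([-0.00802441, -0.22180008,  0.15733516,  0.11350178,  0.06831712,
       -0.00825759]), 'effort': array([-6.06237518e-04, -3.91690457e+01,  1.87935090e+01,  4.23189104e+00,
        1.34394973e-02, -7.83267978e-05]), 'tcp_pos': array([ 0.2268665 , -0.58179446,  0.2215504 ]), 'ee_rot': array([[-9.31736173e-01, -3.63134929e-01, -8.53143163e-04],
       [-3.63135905e-01,  9.31734419e-01,  1.81276033e-03],
       [ 1.36626258e-04,  1.99882128e-03, -9.99997993e-01]]), 'wrist_force': array([-0.26286341,  0.49213872, -0.09087946]), 'moment': array([-0.0232207 ,  0.00454188, -0.01463586]), 'gripper_force': 0.0, 'gripper_width': 0.9991437662319115}
```

View pics/top0.png

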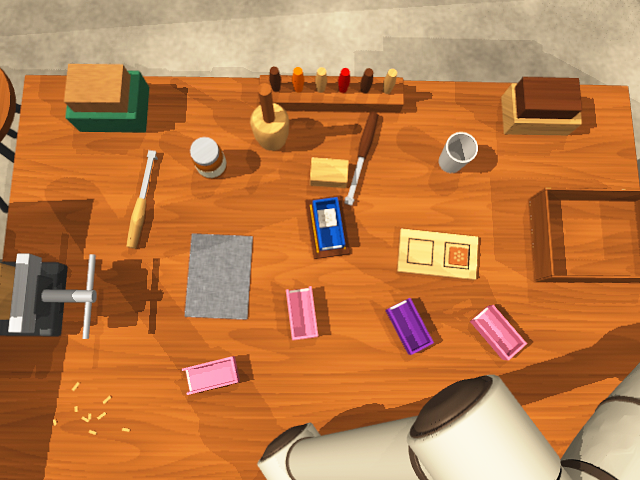

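View pics/scene0.png

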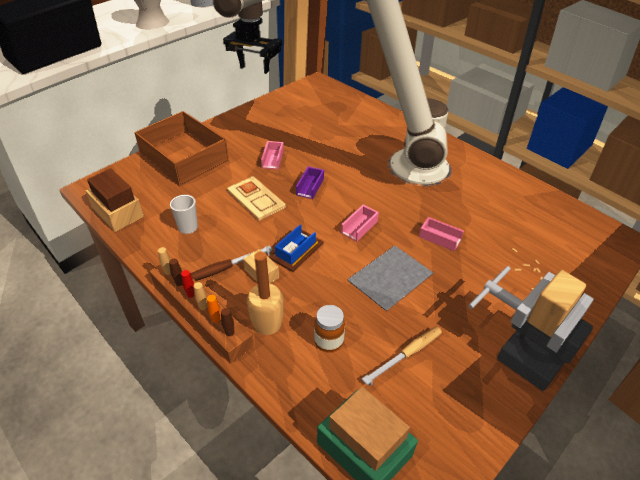

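Top view: the blue trough on the dark stand is at (328,224) with the white tile in it. The look-alikes are three pink troughs at (302,313), (210,375) and (499,332), and a purple one at (410,326). Only the one at (328,224) is blue, holds the tile and sits on the stand, so it is the mould. The felt is at (219,276), the board at (438,254), the empty outline at (420,251) and the brown tile at (457,256). Next is one enlarged crop to confirm, plus measurement.

```bash
cat > h.py <<'E'
from station import r
import cv2, numpy as np
CAL={n:r.get_calibration(n) for n in ("scene","top")}
def rays(n,px):
    c=CAL[n]; u=cv2.undistortPoints(np.float64(px).reshape(-1,1,2),c["mtx"],np.float64(c["distortion"]))[:,0]
    d=np.c_[u[:,0],-u[:,1],-np.ones(len(u))]; E=c["extrinsics"]
    return E[:3,3], d@E[:3,:3].T
def plane(n,px,z):
    o,d=rays(n,px); return o+d*((z-o[2])/d[:,2])[:,None]
def cross(p1,p2):   # top px, scene px -> 3D, gap
    o1,d1=rays("top",p1); o2,d2=rays("scene",p2); d1=d1[0];d2=d2[0]
    t=np.linalg.lstsq(np.c_[d1,-d2],o2-o1,rcond=None)[0]
    a,b=o1+d1*t[0],o2+d2*t[1]; return (a+b)/2,np.linalg.norm(a-b)
def cloud(n,d):
    v,u=np.mgrid[:480,:640]; o,k=rays(n,np.c_[u.ravel(),v.ravel()])
    return (o+k*d.reshape(-1,1)).reshape(480,640,3)
def blobs(mask,amin=60):
    k,l,st,c=cv2.connectedComponentsWithStats(mask.astype(np.uint8)); 
    return [(l==i) for i in range(1,k) if st[i,4]>amin]
def rect(mask,n,z):
    c=max(cv2.findContours(mask.astype(np.uint8),cv2.RETR_EXTERNAL,cv2.CHAIN_APPROX_NONE)[0],key=cv2.contourArea)
    P=plane(n,c.reshape(-1,2),z)[:,:2]; (ce,wh,a)=cv2.minAreaRect(np.float32(P*1000)); return np.array(ce)/1000,wh,a
E
python3 - <<'E'
from h import *
t=cv2.imread("pics/top0.png"); s=cv2.imread("pics/scene0.png")
a=cv2.resize(t[185:265,295:360],None,fx=6,fy=6,interpolation=cv2.INTER_CUBIC)
b=cv2.resize(s[215:275,260:335],None,fx=5,fy=5,interpolation=cv2.INTER_CUBIC)
o=np.zeros((480,390+375,3),np.uint8); o[:,:390]=a; o[:300,390:]=b; cv2.imwrite("pics/crop.png",o)
for n,im in (("top",t),("scene",s)):
    h=cv2.cvtColor(im,cv2.COLOR_BGR2HSV); d=np.load(f"pics/{n}0.npy"); P=cloud(n,d); H,S,V=cv2.split(h)
    M={"blue":(H>103)&(H<120)&(S>150)&(V>50),"felt":(S<40)&(V>60)&(V<190),"board":(H>15)&(H<32)&(S>50)&(V>150),"white":(S<60)&(V>150)}
    for k,m in M.items():
        m=cv2.morphologyEx(m.astype(np.uint8),cv2.MORPH_CLOSE,np.ones((3,3)))>0
        for bl in blobs(m,80 if k!="felt" else 1500):
            q=P[bl]; c=np.median(q,0)
            if not(0.2<c[0]<0.9 and abs(c[1])<.5 and c[2]<.15): continue
            ys,xs=np.nonzero(bl); z=np.percentile(q[:,2],90); ce,wh,an=rect(bl,n,np.median(q[:,2]))
            print(n,k,"px",int(xs.mean()),int(ys.mean()),bl.sum(),"med",c.round(3),"z90",z.round(3),"rect",ce.round(4),np.round(wh,0),round(an,1))
E
```

```text
top blue px 328 224 907 med [0.564 0.002 0.018] z90 0.047 rect [0.5781 0.0032] [118.  59.] 8.8
top felt px 218 276 5033 med [0.454 0.25  0.005] z90 0.007 rect [0.4569 0.2504] [138. 188.] 87.9
top board px 267 123 832 med [0.778 0.142 0.109] z90 0.112 rect [0.7862 0.1403] [81. 82.] 26.0
top board px 328 169 886 med [0.697 0.003 0.045] z90 0.048 rect [0.6968 0.0035] [85. 56.] 86.3
top board px 135 220 472 med [0.578 0.44  0.026] z90 0.029 rect [0.5744 0.4408] [ 26. 116.] 76.3
top board px 313 228 116 med [0.565 0.036 0.011] z90 0.014 rect [0.5683 0.0366] [114.   6.] 8.9
top board px 322 218 108 med [0.587 0.018 0.024] z90 0.027 rect [0.5877 0.015 ] [37. 21.] 7.3
top board px 435 253 3063 med [ 0.512 -0.237  0.015] z90 0.018 rect [ 0.5108 -0.2474] [181. 101.] 84.4
top white px 458 150 669 med [ 0.739 -0.3    0.074] z90 0.095 rect [ 0.7402 -0.2825] [73. 98.] 18.2
top white px 203 150 575 med [0.719 0.278 0.1  ] z90 0.102 rect [0.7196 0.2783] [59. 59.] 27.9
top white px 146 172 265 med [0.693 0.425 0.017] z90 0.02 rect [0.6909 0.4261] [ 17. 115.] 80.4
top white px 354 181 262 med [ 0.678 
[... 1242 characters left out ...]
 116.] 83.8
scene board px 332 342 161 med [0.742 0.308 0.038] z90 0.052 rect [0.7323 0.3093] [32. 61.] 68.3
scene white px 185 211 658 med [ 0.739 -0.264  0.068] z90 0.094 rect [ 0.7489 -0.2762] [168.  70.] 59.8
scene white px 289 246 93 med [0.593 0.002 0.025] z90 0.029 rect [0.5926 0.0016] [39. 25.] 11.5
scene white px 490 286 312 med [0.405 0.497 0.121] z90 0.128 rect [0.4017 0.502 ] [ 36. 169.] 88.7
scene white px 329 315 463 med [0.722 0.281 0.101] z90 0.103 rect [0.7215 0.281 ] [58. 58.] 45.7
scene white px 332 342 164 med [0.74  0.31  0.037] z90 0.049 rect [0.7343 0.3082] [27. 56.] 65.4
scene white px 382 368 282 med [0.699 0.426 0.017] z90 0.019 rect [0.6925 0.4278] [ 20. 118.] 81.2
```

View pics/crop.png

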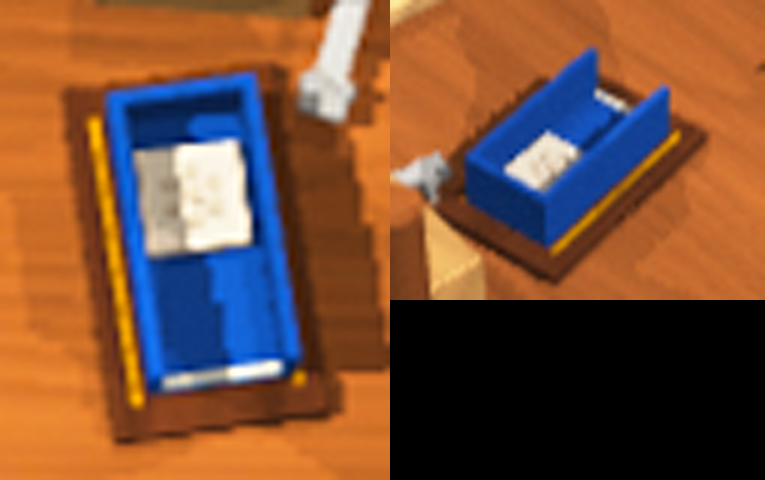

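The crop confirms it: blue trough, tile towards the back wall, white lip line at the robot side, and yellow lines on the dark stand. Next I refine the mould, stand, bay and felt using both views.

```bash
python3 - <<'E'
from h import *
import itertools
cen={}
for n in("top","scene"):
    im=cv2.imread(f"pics/{n}0.png"); H,S,V=cv2.split(cv2.cvtColor(im,cv2.COLOR_BGR2HSV)); P=cloud(n,np.load(f"pics/{n}0.npy"))
    near=lambda x,y,rr:(np.hypot(P[...,0]-x,P[...,1]-y)<rr)
    blue=(H>100)&(H<125)&(S>120)&near(.575,.003,.1)
    rim=blue&(P[...,2]>.041)
    q=P[rim]; (c,wh,a)=cv2.minAreaRect(np.float32(q[:,:2]*1000)); print(n,"rim z",np.median(q[:,2]).round(4),np.round(c,1),np.round(wh,1),round(a,1))
    # dark stand + lines + mould footprint
    dark=(V<110)&(P[...,2]<.025)&(P[...,2]>.006)&near(.57,.003,.1)&~blue
    q=P[dark]; (c,wh,a)=cv2.minAreaRect(np.float32(q[:,:2]*1000)); print(n,"stand",np.median(q[:,2]).round(4),np.round(c,1),np.round(wh,1),round(a,1))
    yl=(H>17)&(H<30)&(S>150)&(V>120)&(P[...,2]<.02)&near(.57,.003,.08)
    for b in blobs(yl,8):
        print(n,"line",rect(b,n,.0105))
    # outline on board
    bd=near(.511,-.247,.12)&(P[...,2]>.009)&(P[...,2]<.03)
    ink=(V<110)&bd
    for b in blobs(ink,40):
        ce,wh,a=rect(b,n,.014); ys,xs=np.nonzero(b); px=[(xs.min()+xs.max())/2,(ys.min()+ys.max())/2]
        (pc,_,_)=cv2.minAreaRect(np.float32(np.c_[xs,ys])); 
        M=cv2.moments(cv2.convexHull(np.c_[xs,ys].astype(np.int32))); cc=(M['m10']/M['m00'],M['m01']/M['m00'])
        print(n,"ink",b.sum(),ce.round(4),np.round(wh,1),round(a,1),np.round(cc,1),"z",np.median(P[b][:,2]).round(4)); cen.setdefault(n,[]).append(cc)
for a,b in itertools.product(*[cen[k] for k in("top","scene")]):
    p,g=cross(a,b)
    if g<.006 and p[2]<.05: print("outline 3D",p.round(4),g.round(4))
E
```

```text
top rim z 0.0462 [574.6   4. ] [110.7  55.7] 9.0
top stand 0.0105 [573.8  -7.9] [137.5 104.4] 8.9
top line (array([0.5672124 , 0.03646178]), (111.86691284179688, 5.00216817855835), 8.616254806518555)
scene rim z 0.046 [577.5   6.4] [111.2  59.6] 9.7
scene stand 0.0106 [577.6   1.2] [142.2 102.4] 6.6
scene line (array([0.56694598, 0.03690122]), (109.66739654541016, 3.91170072555542), 8.704567909240723)Traceback (most recent call last):
  File "<stdin>", line 24, in <module>
KeyError: 'top'
```

The mould centre is at about (0.575, 0.0045) with yaw 9°, and its rim is at z 0.046 in both views. I start the transit.

Emit:
jog_arm --plan "-0.6 0.47 0 0 0 0 -1;-1 0.78 0.16 0 0 0 -1;-1 0.78 0.16 0 0 0 -1;-1 0.78 0.16 0 0 0 -1;-1 0.78 0.16 0 0 0 -1;-1 0.78 0.16 0 0 0 -1;-1 0.78 0.16 0 0 0 -1;-1 0.78 0.16 0 0 0 -1;-1 0.78 0.16 0 0 0 -1;-1 0.78 0.16 0 0 0 -1"

```text
time_s: 1.1
tcp_pos: [0.3829, -0.3193, 0.1861]
ee_rot: [[-0.932, -0.363, -0.001], [-0.363, 0.932, 0.0], [0.0, 0.001, -1.0]]
wrist_force: [0.4, -0.6, -0.1]
gripper_width: 1.003
gripper_force: 0.0
```

```bash
python3 - <<'E'
from h import *
s=r.sense(); print(s["time_s"],s["joints"].round(2),s["tcp_pos"].round(4),s["ee_rot"].round(3).tolist())
im=cv2.imread("pics/top0.png")[205:300,380:500]; cv2.imwrite("pics/b.png",im)
cen={}
for n in("top","scene"):
    im=cv2.imread(f"pics/{n}0.png"); g=cv2.cvtColor(im,cv2.COLOR_BGR2GRAY); P=cloud(n,np.load(f"pics/{n}0.npy"))
    bd=(np.hypot(P[...,0]-.515,P[...,1]+.206)<.05)
    print(n,"grey pct",np.percentile(g[bd],[1,5,20,50,90]))
    ink=bd&(g<np.percentile(g[bd],50)-35)
    for b in blobs(ink,30):
        ys,xs=np.nonzero(b); hull=cv2.convexHull(np.c_[xs,ys].astype(np.int32)); M=cv2.moments(hull); cc=(M['m10']/M['m00'],M['m01']/M['m00'])
        ce,wh,a=rect(b,n,.014); print(n,b.sum(),ce.round(4),np.round(wh,1),round(a,1),np.round(cc,1)); cen[n]=cc if wh[0]>45 and wh[1]>45 else cen.get(n)
if all(cen.get(k) for k in("top","scene")): print(cross(cen["top"],cen["scene"]))
E
```

```text
1.1 [-2.114e+01  1.158e+01 -2.008e+01 -1.000e-02 -5.837e+01 -4.756e+01] [ 0.3829 -0.3193  0.1861] [[-0.932, -0.363, -0.001], [-0.363, 0.932, 0.0], [0.0, 0.001, -1.0]]
top grey pct [ 76.76 119.8  212.   228.   237.  ]
top 174 [ 0.5158 -0.2059] [60.2 60. ] 84.5 [419.8 251.4]
scene grey pct [108.77 130.95 180.   208.   224.1 ]
scene 39 [ 0.4932 -0.2008] [62.5 21.8] 71.6 [269.6 200.3]
scene 35 [ 0.5322 -0.2078] [58.1 28.9] 85.7 [258.7 204.4]
```

Bay is at (0.5157, -0.206) with board yaw about -5.5°. I now check the joint margins for the tilt with a small model fitted from the joint readings, to choose the mould's heading over the felt.

```bash
cat > kin.py <<'E'
import numpy as np
from scipy.spatial.transform import Rotation as Ro
l2,l3,lat,D=.562,.421,.16,-.1435
def model_R(j,C):   # j deg; s4 sign folded in caller
    return None
def ik(T,yaw,tilt,flip,L):
    # mould frame yaw,tilt -> tool rot: tool x=-xm (flip=0) or +xm
    Rm=Ro.from_euler("ZY",[yaw,-tilt],degrees=True).as_matrix()   # lip (-x) down
    xt=-Rm[:,0] if not flip else Rm[:,0]; t=-Rm[:,2]; R=np.c_[xt,np.cross(t,xt),t]
    W=np.array(T)-L*t; RW=np.hypot(W[0],W[1]); 
    if RW<lat: return None
    ph=np.arctan2(W[1],W[0])+np.arcsin(lat/RW); rr=np.sqrt(RW**2-lat**2); h=W[2]-(D+L)
    d=np.hypot(rr,h); c=(l2*l2+l3*l3-d*d)/(2*l2*l3)
    if abs(c)>1: return None
    j3=np.degrees(np.arccos(c))-90; el=np.arctan2(h,rr)+np.arccos((l2*l2+d*d-l3*l3)/(2*l2*d)); j2=90-np.degrees(el); p=j2-j3
    A=Ro.from_euler("ZY",[np.degrees(ph),p],degrees=True).as_matrix()
    # tool = A Rx(a)Ry(b)Rx(g) C ; C: tool z=X, at a=g=0,b: ref
    C=np.array([[0,0,1.],[0,1,0],[-1,0,0]]) # cols tool x=-Z, y=Y, z=X
    a,b,g=Ro.from_matrix(A.T@R@C.T).as_euler("XYX",degrees=True)
    if b<0: a,b,g=a+180,-b,g+180
    w=lambda x:(x+180)%360-180
    return np.array([np.degrees(ph),j2,j3,w(a),-b,w(-g)])
E
sed -i '/def model_R/,+1d' kin.py
python3 - <<'E'
from kin import *
np.set_printoptions(suppress=True,linewidth=150)
print(ik([.2269,-.5818,.2216],21.3,0,0,.3).round(1),ik([.3829,-.3193,.1861],21.3,0,0,.3).round(1))
u=lambda y:np.array([np.cos(np.radians(y)),np.sin(np.radians(y)),0])
for L in(.22,.35):
  for yaw in(20,0,-20,-40,-60):
    for flip in(0,1):
      T0=np.array([.47,.25,.004])+.02*u(yaw)
      print(L,yaw,flip,*[ik(T0+u(yaw)*(.055*np.cos(k)-.007*np.sin(k))+[0,0,.055*np.sin(k)+.007*np.cos(k)],yaw,np.degrees(k),flip,L).round(0) for k in np.radians([1,25,50])])
E
```

```text
[-53.8  22.2   0.6   0.  -68.4  75.1] [-21.1  11.7 -20.    0.  -58.4  42.4]
0.22 20 0 [ 42.  33. -16.  -1. -40. -23.] [ 47.  26. -30. -45. -16. -68.] [  53.   25.  -45. -132.  -34. -160.]
0.22 20 1 [ 42.  33. -16.  -1. -40. 157.] [ 47.  26. -30. -45. -16. 112.] [  53.   25.  -45. -132.  -34.   20.]
0.22 0 0 [ 40.  32. -17.  -1. -40. -41.] [ 48.  26. -30. -49. -25. -91.] [  57.   26.  -42. -103.  -41. -152.]
0.22 0 1 [ 40.  32. -17.  -1. -40. 139.] [ 48.  26. -30. -49. -25.  89.] [  57.   26.  -42. -103.  -41.   28.]
0.22 -20 0 [ 39.  31. -19.  -1. -39. -60.] [  48.   26.  -29.  -45.  -33. -107.] [  59.   27.  -38.  -80.  -50. -148.]
0.22 -20 1 [ 39.  31. -19.  -1. -39. 120.] [ 48.  26. -29. -45. -33.  73.] [ 59.  27. -38. -80. -50.  32.]
0.22 -40 0 [ 38.  30. -22.  -2. -38. -79.] [  48.   27.  -28.  -39.  -42. -120.] [  59.   30.  -33.  -62.  -59. -148.]
0.22 -40 1 [ 38.  30. -22.  -2. -38. 101.] [ 48.  27. -28. -39. -42.  60.] [ 59.  30. -33. -62. -59.  32.]
0.22 -60 0 [ 38.  28. -25.  -2. -36. -99.] [  48.   28.  -26.  -32.  -49. -132.] [  58.   32.  -27.  -47.  -69. -151.]
0.22 -6
[... 529 characters left out ...]
55. -104.  -49.    7.]
0.35 -20 0 [ 39.  31. -19.  -1. -39. -60.] [  55.   25.  -34.  -48.  -33. -116.] [  73.   31.  -46.  -76.  -52. -164.]
0.35 -20 1 [ 39.  31. -19.  -1. -39. 120.] [ 55.  25. -34. -48. -33.  64.] [ 73.  31. -46. -76. -52.  16.]
0.35 -40 0 [ 38.  30. -22.  -2. -38. -79.] [  55.   27.  -31.  -39.  -42. -127.] [  71.   35.  -35.  -56.  -60. -158.]
0.35 -40 1 [ 38.  30. -22.  -2. -38. 101.] [ 55.  27. -31. -39. -42.  53.] [ 71.  35. -35. -56. -60.  22.]
0.35 -60 0 [ 38.  28. -26.  -2. -36. -99.] [  54.   29.  -26.  -30.  -50. -137.] [  67.   38.  -24.  -41.  -69. -156.]
0.35 -60 1 [ 38.  28. -26.  -2. -36.  81.] [ 54.  29. -26. -30. -50.  43.] [ 67.  38. -24. -41. -69.  24.]
```

Without a half turn, the last joint would pass its limit during the tilt, so the tool needs one: tool x along mould x. I turn it first.

Emit:
jog_arm --plan "0 0 0 0 0 -1 -1;0 0 0 0 0 -1 -1;0 0 0 0 0 -1 -1;0 0 0 0 0 -1 -1;0 0 0 0 0 -1 -1;0 0 0 0 0 -1 -1;0 0 0 0 0 -1 -1;0 0 0 0 0 -1 -1;0 0 0 0 0 -1 -1;0 0 0 0 0 -1 -1"

```text
time_s: 2.1
tcp_pos: [0.3823, -0.3204, 0.1861]
ee_rot: [[0.202, -0.979, -0.001], [-0.979, -0.202, 0.001], [-0.001, 0.001, -1.0]]
wrist_force: [0.2, 0.2, 0.1]
gripper_width: 0.997
gripper_force: 0.0
```

Emit:
jog_arm --plan "0 0 0 0 0 -1 -1;0 0 0 0 0 -1 -1;0 0 0 0 0 -1 -1;0 0 0 0 0 -1 -1;0 0 0 0 0 -1 -1;0 0 0 0 0 -1 -1;0 0 0 0 0 -1 -1;0 0 0 0 0 -1 -1;0 0 0 0 0 -1 -1;0 0 0 0 0 -0.96 -1"

```text
time_s: 3.1
tcp_pos: [0.3823, -0.3204, 0.1861]
ee_rot: [[1.0, 0.023, -0.001], [0.023, -1.0, 0.001], [-0.001, -0.001, -1.0]]
wrist_force: [-0.1, -0.1, -0.8]
gripper_width: 1.0
gripper_force: 0.0
```

Emit:
jog_arm --plan "0 0 0 0 0 -0.96 -1;0.8 -0.97 0.25 0 0 0 -1;0.8 -0.97 0.25 0 0 0 -1;0.8 -0.97 0.25 0 0 0 -1;0.8 -0.97 0.25 0 0 0 -1;0.8 -0.97 0.25 0 0 0 -1;0.8 -0.97 0.25 0 0 0 -1;0.8 -0.97 0.25 0 0 0 -1;0.8 -0.97 0.25 0 0 0 -1;0.8 -0.97 0.25 0 0 0 -1"

```text
time_s: 4.1
tcp_pos: [0.5279, -0.0766, 0.1297]
ee_rot: [[0.989, 0.151, -0.001], [0.151, -0.989, 0.0], [-0.001, -0.0, -1.0]]
wrist_force: [-0.1, -0.3, 0.1]
gripper_width: 1.0
gripper_force: 0.0
```

Emit:
jog_arm --plan "0.8 -0.97 0.25 0 0 0 -1;0.8 -0.97 0.25 0 0 0 -1;0.8 -0.97 0.25 0 0 0 -1;0 0 0 0 0 0 -1;0 0 0 0 0 0 -1;0 0 0 0 0 0 -1;0 0 0 0 0 0 -1;0 0 0 0 0 0 -1;0 0 0 0 0 0 -1;0 0 0 0 0 0 -1"

```text
time_s: 5.1
tcp_pos: [0.576, 0.0029, 0.1118]
ee_rot: [[0.989, 0.15, 0.0], [0.15, -0.989, 0.0], [0.0, -0.0, -1.0]]
wrist_force: [0.5, 0.3, 0.0]
gripper_width: 1.0
gripper_force: 0.0
```

```bash
python3 - <<'E'
from h import *
s=r.sense(); print(s["time_s"],s["joints"].round(2),s["tcp_pos"].round(4),s["ee_rot"].round(4).tolist())
p,d=r.capture("scene"); t,_=r.capture("top"); o=np.zeros((480,800,3),np.uint8)
o[:,:400]=cv2.resize(p[190:310,230:330],(400,480),interpolation=cv2.INTER_CUBIC); o[:,400:]=cv2.resize(t[160:280,280:380],(400,480),interpolation=cv2.INTER_CUBIC)
cv2.imwrite("pics/hover.png",o[:,:,::-1])
E
```

```text
5.1 [ 16.39  23.19 -15.14  -0.   -51.65  82.24] [0.576  0.0029 0.1118] [[0.9887, 0.1501, 0.0004], [0.1501, -0.9887, 0.0001], [0.0004, -0.0001, -1.0]]
```

View pics/hover.png

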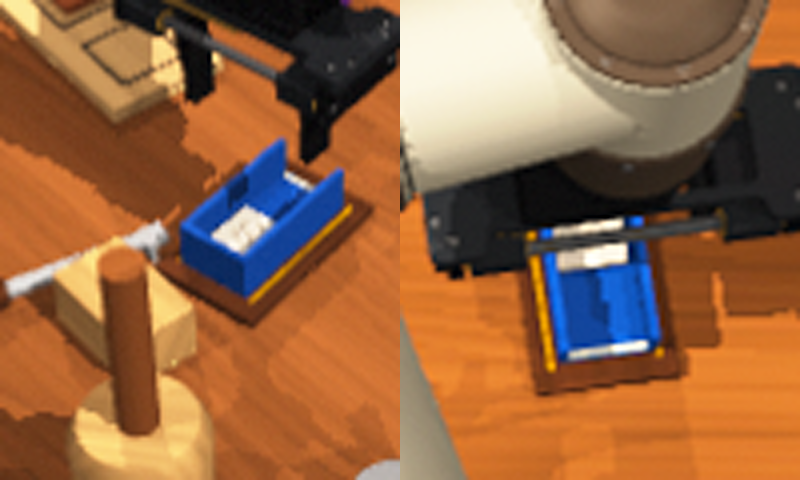

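The hover is good: the fingers straddle the mould, which is untouched. I descend and close.

Emit:
jog_arm --plan "0 -0.07 0.47 0 0 -0.05 -1;0 0 0.47 0 0 0 -1;0 0 0.47 0 0 0 -1;0 0 0.47 0 0 0 -1;0 0 0.47 0 0 0 -1;0 0 0.47 0 0 0 -1;0 0 0.47 0 0 0 -1;0 0 0.4 0 0 0 -1;0 0 0.1 0 0 0 -1;0 0 0 0 0 0 -1"

```text
time_s: 6.2
tcp_pos: [0.5757, 0.0049, 0.0163]
ee_rot: [[0.988, 0.158, -0.001], [0.158, -0.988, -0.0], [-0.001, 0.0, -1.0]]
wrist_force: [-0.4, 0.1, 0.3]
gripper_width: 1.002
gripper_force: 0.0
```

Emit:
jog_arm --plan "0 0 0 0 0 0 -0.6;0 0 0 0 0 0 -0.2;0 0 0 0 0 0 0.2;0 0 0 0 0 0 1;0 0 0 0 0 0 1;0 0 0 0 0 0 1;0 0 0 0 0 0 1;0 0 0 0 0 0 1;0 0 0 0 0 0 1;0 0 0 0 0 0 1"

```text
time_s: 7.2
tcp_pos: [0.576, 0.0051, 0.0171]
ee_rot: [[0.988, 0.158, 0.0], [0.158, -0.988, 0.0], [0.0, -0.0, -1.0]]
wrist_force: [-1.0, 2.1, 3.4]
gripper_width: 0.639
gripper_force: 30.0
```

Emit:
jog_arm --plan "0 0 -0.3 0 0 0 1;0 0 -0.5 0 0 0 1;0 0 -0.7 0 0 0 1;0 0 -0.7 0 0 0 1;0 0 -0.5 0 0 0.5 1;0 0 -0.1 0 0 0.8 1;0 0 0 0 0 0.8 1;0 0 0 0 0 0.8 1;0 0 0 0 0 0.6 1;0 0 0 0 0 0.25 1"

```text
time_s: 8.2
tcp_pos: [0.5756, 0.0047, 0.0873]
ee_rot: [[0.933, -0.36, -0.0], [-0.36, -0.933, -0.0], [-0.0, 0.0, -1.0]]
wrist_force: [0.3, 0.8, -2.8]
gripper_width: 0.644
gripper_force: 30.0
```

Emit:
jog_arm --plan "-0.2 -0.4 0 0 0 0 1;-0.45 -0.7 0 0 0 0 1;-0.5 -0.9 0 0 0 0 1;-0.55 -0.9 0 0 0 0 1;-0.55 -0.95 0 0 0 0 1;-0.55 -0.95 0 0 0 0 1;-0.55 -0.95 0 0 0 0 1;-0.5 -0.9 0 0 0 0 1;-0.4 -0.7 0 0 0 0 1;-0.21 -0.37 0 0 0 0 1"

```text
time_s: 9.2
tcp_pos: [0.5402, 0.2272, 0.0871]
ee_rot: [[0.935, -0.355, 0.0], [-0.355, -0.935, 0.0], [0.0, -0.001, -1.0]]
wrist_force: [-0.7, 0.6, -1.8]
gripper_width: 0.64
gripper_force: 30.0
```

```bash
python3 - <<'E'
from h import *
s=r.sense(); print(s["time_s"],s["joints"].round(1),s["tcp_pos"].round(4),s["ee_rot"].round(4).tolist(),s["wrist_force"].round(2),s["gripper_width"])
E
```

```text
9.2 [ 38.6  25.7 -15.2  -0.  -49.1  30.6] [0.5402 0.2272 0.0871] [[0.935, -0.3547, 0.0005], [-0.3547, -0.935, 0.0004], [0.0003, -0.0006, -1.0]] [-0.73  0.6  -1.76] 0.6402598860057869
```

Emit:
jog_arm --plan "0 0 0.2 0 0 0 1;0 0 0.5 0 0 0 1;0 0 0.7 0 0 0 1;0 0 0.7 0 0 0 1;0 0 0.5 0 0 0 1;0 0 0.2 0 0 0 1;-0.03 0 -0.155 0 0.5 0 1;-0.061 0 -0.309 0 1 0 1;-0.03 0 -0.155 0 0.5 0 1;0 0 0 0 0 0 1"

```text
time_s: 10.2
tcp_pos: [0.5383, 0.219, 0.0294]
ee_rot: [[0.908, -0.36, 0.212], [-0.347, -0.933, -0.097], [0.233, 0.015, -0.972]]
wrist_force: [1.2, -1.1, -2.3]
gripper_width: 0.639
gripper_force: 30.0
```

```bash
cat > st.py <<'E'
from h import *
s=r.sense(); R=s["ee_rot"]; lip=s["tcp_pos"]+R@[-.056,0,.007]
print(s["time_s"],s["joints"].round(1),s["tcp_pos"].round(4),"tilt",np.degrees(np.arccos(-R[2,2])).round(2),"lip",lip.round(4),s["wrist_force"].round(2),round(s["gripper_width"],3))
E
python3 st.py
```

```text
10.2 [ 42.6  26.5 -36.4  30.8 -24.9  -1.4] [0.5383 0.219  0.0294] tilt 13.49 lip [0.4889 0.2378 0.0095] [ 1.18 -1.08 -2.32] 0.639
```

Emit:
jog_arm --plan "0 0 0 0 0 0 1;0 0 0 0 0 0 1;0 0 0.02 0 0 0 1;0 0 0.02 0 0 0 1;0 0 0.02 0 0 0 1;0 0 0.02 0 0 0 1;0 0 0 0 0 0 1;0 0 0 0 0 0 1;0 0 0 0 0 0 1;0 0 0 0 0 0 1"

```text
time_s: 11.2
tcp_pos: [0.5415, 0.2209, 0.0281]
ee_rot: [[0.907, -0.364, 0.214], [-0.352, -0.931, -0.094], [0.233, 0.01, -0.972]]
wrist_force: [-0.5, -0.6, -2.7]
gripper_width: 0.642
gripper_force: 30.0
```

```bash
python3 st.py
```

```text
11.2 [ 42.5  26.8 -36.2  30.9 -24.6  -1.6] [0.5415 0.2209 0.0281] tilt 13.5 lip [0.4922 0.2399 0.0082] [-0.46 -0.63 -2.66] 0.642
```

Emit:
jog_arm --plan "-0.003 0 0.013 0 0 0 1;-0.003 0 0.013 0 0 0 1;-0.003 0 0.013 0 0 0 1;-0.003 0 0.013 0 0 0 1;-0.003 0 0.013 0 0 0 1;-0.003 0 0.013 0 0 0 1;-0.003 0 0.013 0 0 0 1;-0.003 0 0.013 0 0 0 1;0 0 0 0 0 0 1;0 0 0 0 0 0 1"

```text
time_s: 12.2
tcp_pos: [0.5415, 0.2208, 0.0254]
ee_rot: [[0.907, -0.364, 0.214], [-0.352, -0.931, -0.094], [0.233, 0.01, -0.972]]
wrist_force: [-0.5, -0.7, -1.8]
gripper_width: 0.643
gripper_force: 30.0
```

```bash
python3 st.py
```

```text
12.2 [ 42.4  27.1 -36.4  31.4 -24.2  -2.2] [0.5415 0.2208 0.0254] tilt 13.5 lip [0.4922 0.2399 0.0055] [-0.49 -0.73 -1.83] 0.643
```

Emit:
jog_arm --plan "-0.003 0 0.013 0 0 0 1;-0.003 0 0.013 0 0 0 1;-0.003 0 0.013 0 0 0 1;-0.003 0 0.013 0 0 0 1;-0.003 0 0.013 0 0 0 1;-0.003 0 0.013 0 0 0 1;0 0 0 0 0 0 1;0 0 0 0 0 0 1;0 0 0 0 0 0 1;0 0 0 0 0 0 1"

```text
time_s: 13.2
tcp_pos: [0.5416, 0.2208, 0.0235]
ee_rot: [[0.906, -0.364, 0.214], [-0.352, -0.931, -0.094], [0.233, 0.01, -0.972]]
wrist_force: [-0.2, 0.3, 0.6]
gripper_width: 0.638
gripper_force: 30.0
```

```bash
python3 st.py
```

```text
13.2 [ 42.3  27.2 -36.6  31.9 -23.8  -2.6] [0.5416 0.2208 0.0235] tilt 13.51 lip [0.4923 0.2398 0.0037] [-0.15  0.27  0.57] 0.638
```

The lip is touching at about 3 N. Now I tip the mould slowly about the lip.

Emit:
jog_arm --plan "-0.018 0 -0.118 0 0.38 0 1;-0.018 0 -0.118 0 0.38 0 1;-0.018 0 -0.118 0 0.38 0 1;-0.018 0 -0.118 0 0.38 0 1;-0.018 0 -0.118 0 0.38 0 1;-0.018 0 -0.118 0 0.38 0 1;-0.018 0 -0.118 0 0.38 0 1;-0.018 0 -0.118 0 0.38 0 1;-0.018 0 -0.118 0 0.38 0 1;0 0 0 0 0 0 1"

```text
time_s: 14.2
tcp_pos: [0.5311, 0.2244, 0.0444]
ee_rot: [[0.726, -0.364, 0.583], [-0.274, -0.931, -0.241], [0.631, 0.015, -0.776]]
wrist_force: [0.1, -0.1, -2.8]
gripper_width: 0.641
gripper_force: 30.0
```

```bash
python3 st.py
```

```text
14.2 [ 32.3  25.1 -54.9 113.6 -34.2 -74.1] [0.5311 0.2244 0.0444] tilt 39.13 lip [0.4946 0.2381 0.0036] [ 0.11 -0.1  -2.8 ] 0.641
```

Joint 4 is near its range. I fit the wrist offsets from the recorded states to choose a better heading.

```bash
cat > fit.py <<'E'
import numpy as np
from scipy.spatial.transform import Rotation as Ro
from scipy.optimize import least_squares
from station import r
s=r.sense()
t0=lambda a:np.array(a,float)
data=[(t0([-53.881,22.088,.387,-.023,-68.412,-14.817]),t0([.2269,-.5818,.2216])),
(t0([-21.14,11.58,-20.08,-.01,-58.37,-47.56]),t0([.3829,-.3193,.1861])),
(t0([16.39,23.19,-15.14,0,-51.65,82.24]),t0([.576,.0029,.1118])),
(t0([38.6,25.7,-15.2,0,-49.1,30.6]),t0([.5402,.2272,.0871])),
(t0([42.5,26.8,-36.2,30.9,-24.6,-1.6]),t0([.5415,.2209,.0281])),
(t0([42.4,27.1,-36.4,31.4,-24.2,-2.2]),t0([.5415,.2208,.0254])),
(t0([42.3,27.2,-36.6,31.9,-23.8,-2.6]),t0([.5416,.2208,.0235])),
(t0([32.3,25.1,-54.9,113.6,-34.2,-74.1]),t0([.5311,.2244,.0444]))]
X=lambda a:Ro.from_euler("x",a,degrees=True).as_matrix(); Y=lambda a:Ro.from_euler("y",a,degrees=True).as_matrix(); Z=lambda a:Ro.from_euler("z",a,degrees=True).as_matrix()
C=np.array([[0,0,1.],[0,1,0],[-1,0,0]])
S4=1
def frames(j):
    a=Z(j[0]); b=a@Y(j[1]); c=a@Y(j[1]-j[2]); d=c@X(S4*j[3]); e=d@Y(-j[4]); f=e@X(-(j[5]+90))@C
    return a,b,c,e,f
if __name__=="__main__":
    for S in(1,-1):
        S4=S; print(S,(frames(s["joints"])[4]-s["ee_rot"]).__abs__().max().round(3))
E
python3 fit.py; cat > fit2.py <<'E'
import fit; from fit import *
def fitb(S):
    fit.S4=S
    # pos = d1 z + a(a0,.,0)+ b(0,lat,l2 z) + c(l3 x + l3z) + e(L x + off y)
    A=[];y=[]
    for j,p in data:
        a,b,c,e,f=frames(j)
        A.append(np.c_[[0,0,1.],a[:,0],a[:,1],b[:,2],c[:,0],c[:,2],e[:,0],e[:,1],e[:,2]]); y.append(p)
    A=np.vstack(A);y=np.hstack(y); lam=1e-4
    x=np.linalg.solve(A.T@A+lam*lam*np.eye(9),A.T@y); return x,np.abs(A@x-y).max()
if __name__=="__main__":
    np.set_printoptions(suppress=True)
    for S in(1,-1): x,e=fitb(S); print(S,x.round(3),e.round(4))
E
python3 fit2.py
```

```text
1 1.279
-1 0.0
1 [-0.599  0.325 -0.117  0.549  0.144  0.085 -0.248 -0.064 -0.129] 0.0409
-1 [ 0.162 -0.001  0.     0.565  0.422 -0.     0.308 -0.16   0.   ] 0.0004
```

```bash
cat > ik2.py <<'E'
import fit; from fit import *; fit.S4=-1
B=np.array([.162,0,0,.565,.422,0,.308,-.16,0])
lo=t0([-179.83,-69.29,-61.27,-181.25,-171.15,-177.46]);hi=t0([179.83,118.12,80.66,117.63,-9.14,177.46])
def fk(j):
    a,b,c,e,f=frames(j); return np.c_[[0,0,1.],a[:,0],a[:,1],b[:,2],c[:,0],c[:,2],e[:,0],e[:,1],e[:,2]]@B,f
def solve(p,R,j0):
    def g(j):
        q,f=fk(j); return np.r_[(q-p)*10,(f-R).ravel()*2]
    o=least_squares(g,np.clip(j0,lo+.01,hi-.01),bounds=(lo,hi),x_scale=10); return o.x,np.linalg.norm(o.fun)
def pose(lip,yaw,tilt,flip=1):
    Rm=Ro.from_euler("ZY",[yaw,-tilt],degrees=True).as_matrix(); x=Rm[:,0]*(1 if flip else -1); t=-Rm[:,2]
    R=np.c_[x,np.cross(t,x),t]; return np.array(lip)+.056*Rm[:,0]+.007*Rm[:,2],R
E
python3 - <<'E'
from ik2 import *
np.set_printoptions(suppress=True,linewidth=160)
j=s["joints"]; lip=[.4946,.2381,.0036]
for yaw in range(-21,45,8):
    p,R=pose(lip,yaw,39,1)
    j1,e=solve(p,R,j); p,R=pose(lip,yaw,49,1); j2,e2=solve(p,R,j1); print(yaw,j1.round(0),e.round(3),j2.round(0),e2.round(3)); j=j1
j=s["joints"]
for yaw in range(-21,-80,-8):
    p,R=pose(lip,yaw,39,1)
    j1,e=solve(p,R,j); p,R=pose(lip,yaw,49,1); j2,e2=solve(p,R,j1); print(yaw,j1.round(0),e.round(3),j2.round(0),e2.round(3)); j=j1
E
```

```text
-21 [ 31.  25. -55. 117. -34. -76.] 0.0 [ 36.  27. -58. 118. -46. -83.] 0.061
-13 [ 30.  24. -54. 118. -31. -69.] 0.183 [ 36.  26. -57. 118. -44. -77.] 0.31
-5 [ 30.  23. -54. 118. -28. -61.] 0.367 [ 36.  25. -56. 118. -41. -70.] 0.551
3 [ 28.  22. -53. 118. -23. -53.] 0.535 [ 35.  23. -55. 118. -36. -62.] 0.777
11 [ 27.  20. -51. 118. -18. -44.] 0.682 [ 33.  21. -54. 118. -30. -52.] 0.981
19 [ 24.  20. -50. 118. -11. -34.] 0.803 [ 30.  18. -53. 118. -21. -41.] 1.155
27 [ 24.  19. -50. 118.  -9. -26.] 0.908 [ 25.  17. -51. 118. -10. -28.] 1.288
35 [ 25.  19. -50. 118.  -9. -20.] 1.035 [ 25.  17. -51. 118.  -9. -22.] 1.401
43 [ 26.  19. -50. 118.  -9. -14.] 1.175 [ 26.  17. -51. 118.  -9. -16.] 1.532
-21 [ 31.  25. -55. 117. -34. -76.] 0.0 [ 36.  27. -58. 118. -46. -83.] 0.061
-29 [ 38.  26. -54. 101. -36. -74.] 0.0 [ 41.  28. -56. 105. -47. -83.] 0.0
-37 [ 43.  27. -51.  85. -38. -72.] 0.0 [ 47.  30. -53.  90. -49. -81.] 0.0
-45 [ 48.  29. -48.  71. -42. -69.] 0.0 [ 52.  32. -49.  76. -51. -78.] 0.0
-53 [ 51.  30. -44.  60. -45. -68.] 0.0 [ 54.  33. -44.  63. -54. -75.] 0.0
-61 [ 52.  32. -39.  50. -49. -67.] 0.0 [ 56.  35. -39.  53. -58. -73.] 0.0
-69 [ 53.  33. -34.  42. -54. -66.] 0.0 [ 56.  37. -33.  44. -62. -72.] 0.0
-77 [ 53.  35. -30.  35. -58. -67.] 0.0 [ 56.  39. -28.  37. -67. -71.] 0.0
```

```bash
python3 - <<'E'
from h import *
p,d=r.capture("scene"); t,_=r.capture("top"); o=np.zeros((480,800,3),np.uint8)
o[:,:400]=cv2.resize(p[210:330,330:430],(400,480),interpolation=cv2.INTER_CUBIC); o[:,400:]=cv2.resize(t[220:340,170:270],(400,480),interpolation=cv2.INTER_CUBIC)
cv2.imwrite("pics/tip1.png",o[:,:,::-1])
E
```

```text
(no output)
```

View pics/tip1.png

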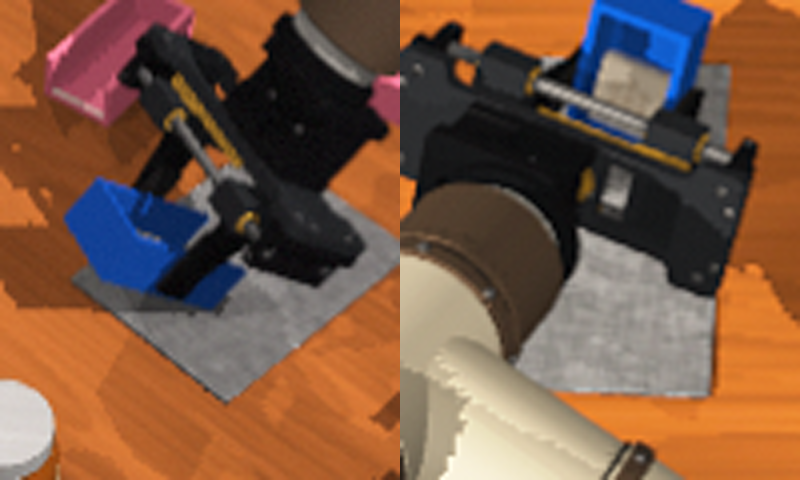

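The tile (top crop, near (635,85)) is still in the mould at 39° tilt. I turn about the lip by -16°, where joint 4 has room, then tip further.

```bash
python3 - <<'E'
from ik2 import *
R=s["ee_rot"]; p=np.array([-.056,0,.007])
rv=R.T@[0,0,np.radians(-16/6)]; Q=Ro.from_rotvec(rv).as_matrix(); print("yaw row",((p-Q@p)/.025).round(4),(np.degrees(rv)/8).round(4))
rv=np.array([0,np.radians(10.4/4),0]); Q=Ro.from_rotvec(rv).as_matrix(); print("tilt row",((p-Q@p)/.025).round(4),(np.degrees(rv)/8).round(4))
E
```

```text
yaw row [-0.0011  0.0726  0.0003] [-0.2103 -0.0045  0.2586]
tilt row [-0.015   0.     -0.1013] [0.    0.325 0.   ]
```

Emit:
jog_arm --plan "0 0.073 0 -0.21 -0.0045 0.259 1;0 0.073 0 -0.21 -0.0045 0.259 1;0 0.073 0 -0.21 -0.0045 0.259 1;0 0.073 0 -0.21 -0.0045 0.259 1;0 0.073 0 -0.21 -0.0045 0.259 1;0 0.073 0 -0.21 -0.0045 0.259 1;0 0 0 0 0 0 1;0 0 0 0 0 0 1;0 0 0 0 0 0 1;0 0 0 0 0 0 1"

```text
time_s: 15.3
tcp_pos: [0.5272, 0.214, 0.0457]
ee_rot: [[0.619, -0.609, 0.496], [-0.465, -0.793, -0.393], [0.632, 0.012, -0.775]]
wrist_force: [-0.1, -0.1, -2.4]
gripper_width: 0.64
gripper_force: 30.0
```

```bash
python3 st.py
```

```text
15.3 [ 44.   27.3 -50.7  82.8 -39.2 -69.8] [0.5272 0.214  0.0457] tilt 39.23 lip [0.496  0.2373 0.0048] [-0.05 -0.09 -2.4 ] 0.64
```

Emit:
jog_arm --plan "-0.015 0 -0.101 0 0.325 0 1;-0.015 0 -0.101 0 0.325 0 1;-0.015 0 -0.101 0 0.325 0 1;-0.015 0 -0.101 0 0.325 0 1;-0.009 0 0.008 0 0 0 1;-0.009 0 0.008 0 0 0 1;-0.009 0 0.008 0 0 0 1;-0.009 0 0.008 0 0 0 1;0 0 0 0 0 0 1;0 0 0 0 0 0 1"

```text
time_s: 16.3
tcp_pos: [0.521, 0.2193, 0.051]
ee_rot: [[0.519, -0.609, 0.6], [-0.387, -0.793, -0.47], [0.762, 0.012, -0.648]]
wrist_force: [0.2, -0.1, -2.0]
gripper_width: 0.642
gripper_force: 30.0
```

```bash
python3 st.py
```

```text
16.3 [ 47.7  30.3 -52.6  88.1 -49.5 -79.8] [0.521  0.2193 0.051 ] tilt 49.64 lip [0.4962 0.2377 0.0038] [ 0.2  -0.13 -1.97] 0.642
```

Emit:
jog_arm --plan "-0.009 0 0.008 0 0 0 1;-0.009 0 0.008 0 0 0 1;-0.009 0 0.008 0 0 0 1;-0.009 0 0.008 0 0 0 1;0 0 0 0 0 0 1;0 0 0 0 0 0 1;0 0 0 0 0 0 1;0 0 0 0 0 0 1;0 0 0 0 0 0 1;0 0 0 0 0 0 1"

```text
time_s: 17.3
tcp_pos: [0.5212, 0.2192, 0.0503]
ee_rot: [[0.518, -0.609, 0.601], [-0.387, -0.793, -0.471], [0.763, 0.012, -0.646]]
wrist_force: [-2.2, -0.2, 6.1]
gripper_width: 0.636
gripper_force: 30.0
```

```bash
python3 st.py
```

```text
17.3 [ 47.7  30.4 -52.6  88.3 -49.6 -80. ] [0.5212 0.2192 0.0503] tilt 49.73 lip [0.4964 0.2376 0.003 ] [-2.23 -0.24  6.08] 0.636
```

The lip presses with about 8 N at 49.7°. I hold for the second and look.

Emit:
jog_arm --plan "0 0 0 0 0 0 1;0 0 0 0 0 0 1;0 0 0 0 0 0 1;0 0 0 0 0 0 1;0 0 0 0 0 0 1;0 0 0 0 0 0 1;0 0 0 0 0 0 1;0 0 0 0 0 0 1;0 0 0 0 0 0 1;0 0 0 0 0 0 1"

```text
time_s: 18.3
tcp_pos: [0.5212, 0.2192, 0.0503]
ee_rot: [[0.518, -0.609, 0.601], [-0.387, -0.793, -0.47], [0.763, 0.012, -0.646]]
wrist_force: [-1.8, -0.7, 5.3]
gripper_width: 0.639
gripper_force: 30.0
```

```bash
python3 - <<'E'
from h import *
p,d=r.capture("scene"); t,_=r.capture("top"); o=np.zeros((480,800,3),np.uint8)
o[:,:400]=cv2.resize(p[210:330,330:430],(400,480),interpolation=cv2.INTER_CUBIC); o[:,400:]=cv2.resize(t[220:340,170:270],(400,480),interpolation=cv2.INTER_CUBIC)
cv2.imwrite("pics/tip2.png",o[:,:,::-1])
E
python3 st.py
```

```text
18.4 [ 47.7  30.4 -52.6  88.3 -49.6 -80. ] [0.5212 0.2193 0.0503] tilt 49.73 lip [0.4964 0.2376 0.003 ] [-2.34 -1.35  4.88] 0.642
```

View pics/tip2.png

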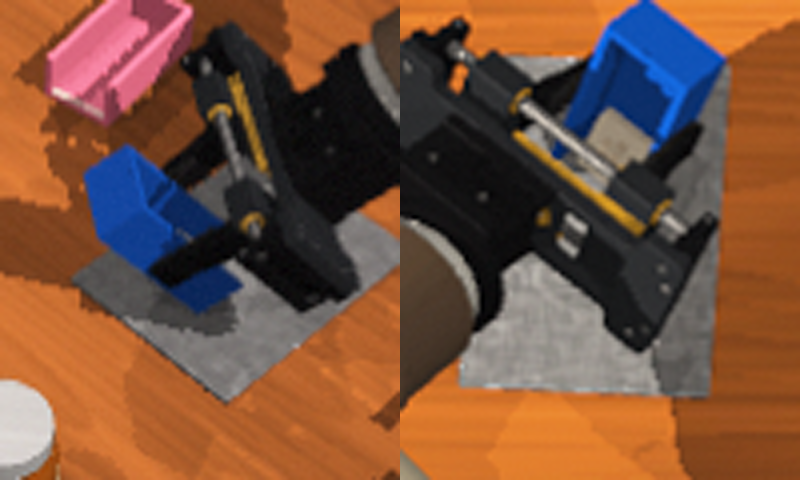

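The tile has slid to the lip and leans there (crop (615,135)). I draw the mould back horizontally so the tile settles flat.

Emit:
jog_arm --plan "0.046 0 -0.039 0 0 0 1;0.06 0 0.08 0 0 0 1;0.13 0 0.15 0 0 0 1;0.13 0 0.15 0 0 0 1;0.13 0 0.15 0 0 0 1;0.13 0 0.15 0 0 0 1;0.13 0 0.15 0 0 0 1;0.13 0 0.15 0 0 0 1;0.13 0 0.15 0 0 0 1;0.13 0 0.15 0 0 0 1"

```text
time_s: 19.4
tcp_pos: [0.5547, 0.1933, 0.0513]
ee_rot: [[0.52, -0.609, 0.6], [-0.387, -0.793, -0.47], [0.762, 0.012, -0.648]]
wrist_force: [0.6, -0.2, -2.3]
gripper_width: 0.641
gripper_force: 30.0
```

```bash
python3 - <<'E'
from h import *
p,d=r.capture("scene"); t,_=r.capture("top"); o=np.zeros((480,800,3),np.uint8)
o[:,:400]=cv2.resize(p[210:330,330:430],(400,480),interpolation=cv2.INTER_CUBIC); o[:,400:]=cv2.resize(t[220:340,170:270],(400,480),interpolation=cv2.INTER_CUBIC)
cv2.imwrite("pics/tip3.png",o[:,:,::-1])
E
python3 st.py
```

```text
19.5 [ 40.8  30.6 -51.8  94.5 -48.6 -79.1] [0.5548 0.1931 0.0514] tilt 49.65 lip [0.53   0.2114 0.0042] [-0.36 -0.65 -1.74] 0.641
```

View pics/tip3.png

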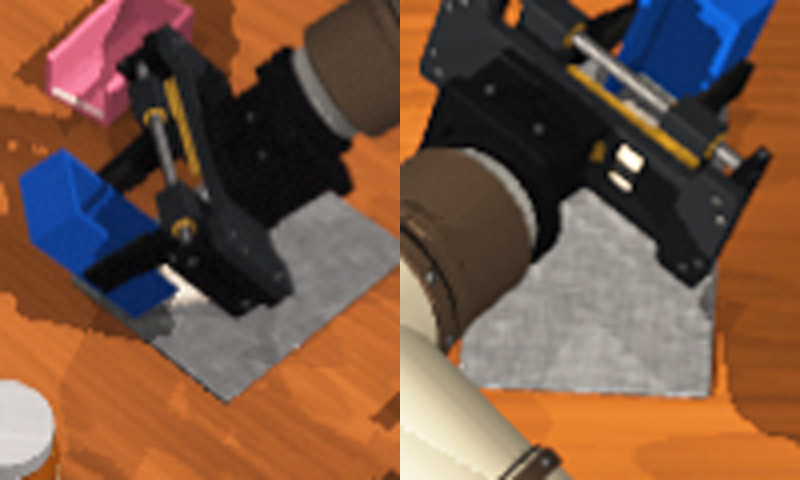

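The tile is on the felt just in front of the lip (scene crop (190,285)). I draw back further, then lift.

Emit:
jog_arm --plan "0.13 0 0.15 0 0 0 1;0.13 0 0.15 0 0 0 1;0.13 0 0.15 0 0 0 1;0.13 0 0.15 0 0 0 1;0.2 0 0.05 0 0 0 1;0.37 0 -0.31 0 0 0 1;0.37 0 -0.31 0 0 0 1;0.37 0 -0.31 0 0 0 1;0.37 0 -0.31 0 0 0 1;0.37 0 -0.31 0 0 0 1"

```text
time_s: 20.5
tcp_pos: [0.5743, 0.1791, 0.1156]
ee_rot: [[0.519, -0.609, 0.6], [-0.387, -0.793, -0.47], [0.762, 0.012, -0.647]]
wrist_force: [0.1, 0.0, -1.7]
gripper_width: 0.644
gripper_force: 30.0
```

```bash
python3 st.py; cat > go.py <<'E'
from ik2 import *
import sys
def level(target,yaw):  # show needed: rotvec to level pose with yaw, then shift in final frame
    R=s["ee_rot"]; Rt=pose([0,0,0],yaw,0,1)[1]; rv=np.degrees((Ro.from_matrix(R.T@Rt)).as_rotvec()); 
    d=np.array(target)-s["tcp_pos"]; print("turn units",(rv/8).round(3),"shift in final frame",(Rt.T@d/.025).round(3),"in present frame",(R.T@d/.025).round(3))
    print("ik",solve(np.array(target),Rt,s["joints"])[0].round(1))
level([float(v) for v in sys.argv[1:4]],float(sys.argv[4]))
E
python3 go.py .576 .0051 .0871 9.1; python3 go.py .576 .1 .11 -37
```

```text
20.5 [ 40.5  24.6 -49.1  87.2 -48.4 -67.5] [0.5743 0.1791 0.1156] tilt 49.65 lip [0.5495 0.1975 0.0684] [ 0.08  0.02 -1.67] 0.644
turn units [ 2.597 -5.816 -5.411] shift in final frame [-1.035  6.883  1.139] in present frame [1.859 5.466 4.05 ]
ik [ 16.6  24.8 -16.7   0.  -48.5  82.5]
turn units [ 0.11  -6.205 -0.021] shift in final frame [1.957 2.487 0.223] in present frame [1.089 2.466 1.672]
ik [ 25.7  24.  -14.    0.  -52.   27.3]
```

Emit:
jog_arm --plan "0 0 0 0.13 -0.291 -0.271 1;0 0 0 0.13 -0.291 -0.271 1;0 0 0 0.13 -0.291 -0.271 1;0 0 0 0.13 -0.291 -0.271 1;0 0 0 0.13 -0.291 -0.271 1;0 0 0 0.13 -0.291 -0.271 1;0 0 0 0.13 -0.291 -0.271 1;0 0 0 0.13 -0.291 -0.271 1;0 0 0 0.13 -0.291 -0.271 1;0 0 0 0.13 -0.291 -0.271 1"

```text
time_s: 21.5
tcp_pos: [0.5738, 0.1782, 0.115]
ee_rot: [[0.892, -0.241, 0.383], [-0.181, -0.965, -0.187], [0.415, 0.098, -0.905]]
wrist_force: [0.2, 0.1, -1.2]
gripper_width: 0.639
gripper_force: 30.0
```

Emit:
jog_arm --plan "0 0 0 0.13 -0.291 -0.271 1;0 0 0 0.13 -0.291 -0.271 1;0 0 0 0.13 -0.291 -0.271 1;0 0 0 0.13 -0.291 -0.271 1;0 0 0 0.13 -0.291 -0.271 1;0 0 0 0.13 -0.291 -0.271 1;0 0 0 0.13 -0.291 -0.271 1;0 0 0 0.13 -0.291 -0.271 1;0 0 0 0.13 -0.291 -0.271 1;0 0 0 0.13 -0.291 -0.271 1"

```text
time_s: 22.5
tcp_pos: [0.5735, 0.179, 0.1149]
ee_rot: [[0.987, 0.161, -0.004], [0.161, -0.987, 0.0], [-0.004, -0.001, -1.0]]
wrist_force: [0.9, -0.2, -2.5]
gripper_width: 0.645
gripper_force: 30.0
```

```bash
python3 st.py;  python3 go.py .576 .0051 .0471 9.1
```

```text
22.5 [ 32.7  25.2 -11.1  -0.2 -53.9  66.7] [0.5735 0.179  0.1149] tilt 0.25 lip [0.5182 0.17   0.1082] [ 0.86 -0.16 -2.51] 0.645
turn units [-0.008  0.031  0.02 ] shift in final frame [-1.003  6.883  2.714] in present frame [-1.01   6.884  2.71 ]
ik [ 16.6  27.8 -18.8  -0.  -43.4  82.5]
```

Emit:
jog_arm --plan "-0.1 0.4 0 0 0.03 0.02 1;-0.1 0.7 0.1 0 0 0 1;-0.1 0.9 0.3 0 0 0 1;-0.12 0.9 0.4 0 0 0 1;-0.12 0.9 0.4 0 0 0 1;-0.12 0.9 0.4 0 0 0 1;-0.12 0.9 0.4 0 0 0 1;-0.12 0.7 0.4 0 0 0 1;-0.1 0.4 0.2 0 0 0 1;0 0.18 0.1 0 0 0 1"

```text
time_s: 23.5
tcp_pos: [0.5753, 0.0039, 0.0467]
ee_rot: [[0.988, 0.155, 0.001], [0.155, -0.988, 0.0], [0.001, 0.0, -1.0]]
wrist_force: [-0.6, -0.2, -2.1]
gripper_width: 0.64
gripper_force: 30.0
```

```bash
python3 st.py;  python3 go.py .576 .0051 .0171 9.1; python3 - <<'E'
from h import *
s=r.sense(); T=s["tcp_pos"]
for n in("scene","top"):
    p,d=r.capture(n); H,S,V=cv2.split(cv2.cvtColor(p,cv2.COLOR_RGB2HSV)); P=cloud(n,d)
    blue=(H>100)&(H<125)&(S>120)&(np.hypot(P[...,0]-T[0],P[...,1]-T[1])<.09)&(d>0)
    q=(P[blue]-T)@s["ee_rot"]  # tool frame
    rim=(q[:,2]<np.percentile(q[:,2],3)+.012)
    for lo in np.arange(-.06,.06,.02):
        m=(q[:,0]>lo)&(q[:,0]<lo+.02)
        if m.sum()>8: print(n,"x",round(lo+.01,3),"top z(tool)",np.percentile(q[m,2],8).round(4),"y",q[m,1].min().round(4),q[m,1].max().round(4),m.sum())
    print("x range",q[:,0].min().round(4),q[:,0].max().round(4))
    cv2.imwrite(f"pics/{n}_ret.png",p[:,:,::-1])
E
```

```text
23.5 [ 16.5  27.8 -19.    0.  -43.2  82.4] [0.5753 0.0039 0.0467] tilt 0.08 lip [ 0.52   -0.0048  0.0397] [-0.55 -0.23 -2.08] 0.64
turn units [ 0.001 -0.01  -0.022] shift in final frame [ 0.034 -0.043  1.185] in present frame [ 0.032 -0.043  1.185]
ik [ 16.6  30.2 -20.2   0.  -39.6  82.5]
scene x -0.03 top z(tool) -0.0272 y -0.0293 0.0265 38
scene x -0.01 top z(tool) -0.0294 y -0.0505 0.079 91
scene x 0.01 top z(tool) -0.0308 y -0.039 0.0299 141
scene x 0.03 top z(tool) -0.0796 y -0.0808 0.0288 122
scene x 0.05 top z(tool) -0.0307 y -0.0381 0.0289 218
x range -0.0474 0.0583
top x -0.05 top z(tool) -0.0299 y -0.026 0.0292 147
top x -0.03 top z(tool) -0.0843 y -0.0815 0.029 255
top x -0.01 top z(tool) -0.0261 y -0.0244 0.0315 85
x range -0.0557 -0.0018
```

The mould is level in the grip, with the rim equal at both ends. I lower it and release.

Emit:
jog_arm --plan "0.03 -0.04 0.15 0 0 -0.02 1;0 0 0.3 0 0 0 1;0 0 0.3 0 0 0 1;0 0 0.2 0 0 0 1;0 0 0.12 0 0 0 1;0 0 0.06 0 0 0 1;0 0 0.03 0 0 0 1;0 0 0.01 0 0 0 1;0 0 0 0 0 0 1;0 0 0 0 0 0 1"

```text
time_s: 24.6
tcp_pos: [0.5777, 0.0068, 0.0182]
ee_rot: [[0.987, 0.16, 0.004], [0.16, -0.987, 0.001], [0.004, -0.0, -1.0]]
wrist_force: [0.1, -0.4, -1.2]
gripper_width: 0.643
gripper_force: 30.0
```

```bash
python3 st.py
```

```text
24.6 [ 16.7  30.2 -20.    0.  -39.5  82.4] [0.5777 0.0068 0.0182] tilt 0.22 lip [ 0.5224 -0.0021  0.011 ] [ 0.12 -0.44 -1.15] 0.643
```

Emit:
jog_arm --plan "0 0 0.02 0 0 0 1;0 0 0.02 0 0 0 1;0 0 0 0 0 0 1;0 0 0 0 0 0 0;0 0 0 0 0 0 -0.5;0 0 0 0 0 0 -1;0 0 0 0 0 0 -1;0 0 0 0 0 0 -1;0 0 0 0 0 0 -1;0 0 0 0 0 0 -1"

```text
time_s: 25.6
tcp_pos: [0.5776, 0.0068, 0.017]
ee_rot: [[0.987, 0.16, 0.003], [0.16, -0.987, 0.001], [0.003, -0.0, -1.0]]
wrist_force: [1.2, 1.0, -0.1]
gripper_width: 0.988
gripper_force: 0.0
```

Emit:
jog_arm --plan "0 0 -0.2 0 0 0 -1;0 0 -0.4 0 0 0 -1;0 0 -0.7 0 0 0 -1;0 0 -0.8 0 0 0 -1;0 0 -0.8 0 0 0 -1;0 0 -0.8 0 0 0 -1;0 0 -0.8 0 0 0 -1;0 0 -0.5 0 0 0 -1;0 0 -0.3 0 0 0 -1;0 0 0 0 0 0 -1"

```text
time_s: 26.6
tcp_pos: [0.5776, 0.0068, 0.1506]
ee_rot: [[0.987, 0.16, 0.005], [0.16, -0.987, 0.001], [0.006, -0.0, -1.0]]
wrist_force: [1.0, -0.7, -0.2]
gripper_width: 1.002
gripper_force: 0.0
```

```bash
python3 st.py; cat > look.py <<'E'
from h import *
def tile(n,p,d,x,y,rr=.13,smax=60,vmin=150,zc=.013):
    P=cloud(n,d); H,S,V=cv2.split(cv2.cvtColor(p,cv2.COLOR_RGB2HSV))
    m=(np.hypot(P[...,0]-x,P[...,1]-y)<rr)&(P[...,2]>zc-.005)&(P[...,2]<zc+.03)&(S<90)&(V>90)
    for b in blobs(m,60):
        q=P[b]; print(n,"tile?",b.sum(),"z",np.percentile(q[:,2],[10,50,90]).round(4),[x if not hasattr(x,'round') else x.round(4) for x in rect(b,n,zc)])
E
python3 - <<'E'
from look import *
for n in("scene","top"):
    p,d=r.capture(n); cv2.imwrite(f"pics/{n}_rel.png",p[:,:,::-1]); P=cloud(n,d)
    H,S,V=cv2.split(cv2.cvtColor(p,cv2.COLOR_RGB2HSV))
    tile(n,p,d,.48,.24)
    blue=(H>100)&(H<125)&(S>120)&(np.hypot(P[...,0]-.575,P[...,1]-.005)<.1)&(P[...,2]>.041)&(P[...,2]<.06)
    q=P[blue]; print(n,"rim",cv2.minAreaRect(np.float32(q[:,:2]*1000)),np.percentile(q[:,2],[5,50,95]).round(4))
E
```

```text
26.6 [ 16.7  20.8 -12.5   0.  -56.4  82.4] [0.5776 0.0068 0.1506] tilt 0.32 lip [ 0.5223 -0.0021  0.1433] [ 1.02 -0.71 -0.25] 1.002
scene tile? 205 z [0.0105 0.0136 0.0166] [array([0.5046, 0.2316]), (45.98721694946289, 52.157554626464844), 49.00905990600586]
scene rim ((580.2220458984375, 7.138187408447266), (111.59630584716797, 59.18645477294922), 10.556609153747559) [0.042  0.046  0.0503]
top rim ((561.9907836914062, 2.0545730590820312), (78.82351684570312, 55.613033294677734), 8.91669750213623) [0.0418 0.0466 0.0496]
```

```bash
python3 - <<'E'
import cv2,numpy as np
p=cv2.imread("pics/scene_rel.png");t=cv2.imread("pics/top_rel.png"); o=np.zeros((480,800,3),np.uint8)
o[:,:400]=cv2.resize(p[220:310,340:415],(400,480),interpolation=cv2.INTER_CUBIC); o[:,400:]=cv2.resize(t[180:324,180:300],(400,480),interpolation=cv2.INTER_CUBIC)
cv2.imwrite("pics/rel.png",o)
E
```

```text
(no output)
```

View pics/rel.png

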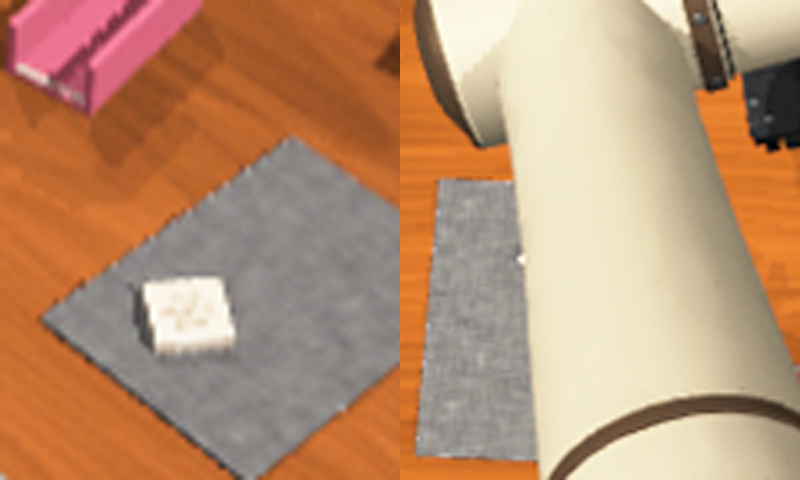

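The tile lies flat on the felt, in full view of the scene camera at about (375,278); the forearm hides it in the top view. I measure its top face.

```bash
cat > tl.py <<'E'
from h import *
def meas(n,p,x=.505,y=.232,z=.013,rr=.05):
    g=p.astype(float).min(2); o,_=rays(n,[[0,0]])
    v,u=np.mgrid[:480,:640]; Q=plane(n,np.c_[u.ravel(),v.ravel()],z).reshape(480,640,3)
    near=np.hypot(Q[...,0]-x,Q[...,1]-y)<rr
    for th in(150,165,180,195,205):
        m=near&(g>th); b=blobs(m,40)
        if b:
            b=max(b,key=np.sum); k=cv2.morphologyEx(b.astype(np.uint8),cv2.MORPH_CLOSE,np.ones((3,3)))
            ce,wh,a=rect(k>0,n,z); ys,xs=np.nonzero(k); q=Q[k>0].mean(0); print(n,th,b.sum(),ce.round(4),np.round(wh,1),round(a,1),"mean",q[:2].round(4),"px",xs.mean().round(1),ys.mean().round(1))
E
python3 - <<'E'
from tl import *
p=cv2.imread("pics/scene_rel.png"); meas("scene",p)
P=cloud("scene",r.capture("scene")[1])
print("depth z", np.median(P[274:283,370:381,2]).round(4))
E
```

```text
scene 150 206 [0.5028 0.2353] [49.3 40.2] 51.2 mean [0.5027 0.2342] px 375.0 278.3
scene 165 192 [0.5023 0.2344] [46.  39.5] 52.4 mean [0.5023 0.2341] px 375.0 278.2
scene 180 184 [0.5024 0.2341] [44.5 39.1] 52.4 mean [0.5022 0.2335] px 374.9 278.1
scene 195 168 [0.5017 0.233 ] [41.8 38.6] 51.3 mean [0.5015 0.2329] px 374.9 277.8
scene 205 158 [0.5017 0.2331] [39.7 38.6] 54.1 mean [0.5014 0.233 ] px 375.0 277.8
depth z 0.0142
```

Emit:
jog_arm --plan "0 0 0 0 0.04 0.84 -1;0 0 0 0 0 0.84 -1;0 0 0 0 0 0.84 -1;0 0 0 0 0 0.84 -1;0 0 0 0 0 0.84 -1;0 0 0 0 0 0.84 -1;0 0 0 0 0 0.86 -1;-0.5 -0.3 0 0 0 0 -1;-0.8 -0.52 0.1 0 0 0 -1;-0.8 -0.52 0.2 0 0 0 -1"

```text
time_s: 27.75
tcp_pos: [0.5558, 0.0663, 0.1413]
ee_rot: [[0.789, -0.615, 0.008], [-0.615, -0.789, 0.001], [0.006, -0.006, -1.0]]
wrist_force: [-0.1, -0.3, 0.2]
gripper_width: 0.999
gripper_force: 0.0
```

Emit:
jog_arm --plan "-0.87 -0.56 0.3 0 0 0 -1;-0.87 -0.56 0.4 0 0 0 -1;-0.87 -0.56 0.4 0 0 0 -1;-0.87 -0.56 0.4 0 0 0 -1;-0.87 -0.56 0.4 0 0 0 -1;-0.8 -0.54 0.4 0 0 0 -1;-0.5 -0.33 0.2 0 0 0 -1;-0.2 -0.13 0 0 0 0 -1;0 0 0 0 0 0 -1;0 0 0 0 0 0 -1"

```text
time_s: 28.75
tcp_pos: [0.5005, 0.2301, 0.0795]
ee_rot: [[0.788, -0.616, 0.009], [-0.616, -0.788, 0.002], [0.006, -0.007, -1.0]]
wrist_force: [-0.5, 0.2, -0.3]
gripper_width: 0.997
gripper_force: 0.0
```

```bash
python3 st.py; python3 go.py .5005 .2315 .0065 -38; python3 - <<'E'
from tl import *
for n in ("scene","top"): p=r.capture(n)[0]; cv2.imwrite(f"pics/{n}_h2.png",p[:,:,::-1]); meas(n,p)
E
```

```text
28.75 [ 41.7  23.1 -21.2   0.4 -45.2  10. ] [0.5005 0.2301 0.0795] tilt 0.54 lip [0.4565 0.2646 0.0721] [-0.53  0.15 -0.32] 0.997
turn units [-0.05  -0.046 -0.002] shift in final frame [-0.035 -0.043  2.92 ] in present frame [-0.053 -0.023  2.92 ]
ik [ 41.7  29.4 -24.2  -0.  -36.4  10.3]
scene 150 185 [0.5028 0.2347] [45.2 41.4] 45.8 mean [0.5046 0.2346] px 374.6 278.8
scene 165 173 [0.5023 0.2344] [46.  39.5] 52.4 mean [0.5043 0.2345] px 374.7 278.7
scene 180 162 [0.5025 0.234 ] [44.5 38.8] 52.4 mean [0.5044 0.2338] px 374.4 278.6
scene 195 146 [0.5017 0.233 ] [41.8 38.6] 51.3 mean [0.5035 0.2334] px 374.5 278.3
scene 205 133 [0.5018 0.2334] [34.9 40.5] 45.8 mean [0.504  0.2333] px 374.4 278.4
top 150 217 [0.5011 0.2275] [32.7 34.1] 52.0 mean [0.501  0.2274] px 229.1 255.8
top 165 214 [0.5009 0.2272] [32.1 34. ] 52.1 mean [0.5008 0.2273] px 229.2 255.9
top 180 206 [0.5011 0.2274] [31.6 33.5] 52.7 mean [0.5011 0.2272] px 229.2 255.8
top 195 202 [0.5011 0.227 ] [31.  33.3] 52.3 mean [0.501 0.227] px 229.3 255.8
top 205 193 [0.501  0.2272] [30.6 32.5] 51.4 mean [0.5008 0.2271] px 229.2 255.9
```

Both views agree on the tile near (0.501, 0.231), yaw -38° (mod 90). I descend and grip.

Emit:
jog_arm --plan "-0.03 -0.02 0.3 -0.05 -0.046 0 -1;0 0 0.5 0 0 0 -1;0 0 0.5 0 0 0 -1;0 0 0.5 0 0 0 -1;0 0 0.45 0 0 0 -1;0 0 0.3 0 0 0 -1;0 0 0.2 0 0 0 -1;0 0 0.1 0 0 0 -1;0 0 0.06 0 0 0 -1;0 0 0 0 0 0 -1"

```text
time_s: 29.85
tcp_pos: [0.5002, 0.2315, 0.0065]
ee_rot: [[0.788, -0.616, -0.0], [-0.616, -0.788, 0.0], [-0.0, -0.0, -1.0]]
wrist_force: [-0.1, 0.8, 0.0]
gripper_width: 0.999
gripper_force: 0.0
```

```bash
python3 st.py; python3 go.py .5005 .2315 .0065 -38
```

```text
29.85 [ 41.7  29.4 -24.2  -0.  -36.4  10.3] [0.5002 0.2315 0.0065] tilt 0.01 lip [ 4.56e-01  2.66e-01 -4.00e-04] [-0.07  0.77  0.04] 0.999
turn units [-0.001  0.001 -0.001] shift in final frame [ 0.01  -0.009  0.002] in present frame [ 0.01  -0.009  0.002]
ik [ 41.7  29.4 -24.2  -0.  -36.4  10.3]
```

Emit:
jog_arm --plan "0 0 0 0 0 0 -0.6;0 0 0 0 0 0 -0.3;0 0 0 0 0 0 -0.1;0 0 0 0 0 0 0;0 0 0 0 0 0 0.1;0 0 0 0 0 0 0.3;0 0 0 0 0 0 1;0 0 0 0 0 0 1;0 0 0 0 0 0 1;0 0 0 0 0 0 1"

```text
time_s: 30.85
tcp_pos: [0.5001, 0.2314, 0.0064]
ee_rot: [[0.788, -0.616, -0.0], [-0.616, -0.788, -0.0], [-0.0, 0.0, -1.0]]
wrist_force: [0.0, 0.4, -0.8]
gripper_width: 0.454
gripper_force: 30.0
```

Emit:
jog_arm --plan "0 0 -0.1 0 0 0 1;0 0 -0.2 0 0 0 1;0 0 -0.4 0 0 0 1;0 0 -0.6 0 0 0 1;0 0 -0.8 0 0 0 1;0 0 -0.8 0 0 0 1;0 0 -0.6 0 0 0 1;0 0 -0.4 0 0 0 1;0 0 -0.2 0 0 0 1;0 0 0 0 0 0 1"

```text
time_s: 31.85
tcp_pos: [0.5002, 0.2315, 0.1096]
ee_rot: [[0.788, -0.616, 0.001], [-0.616, -0.788, 0.001], [-0.0, -0.001, -1.0]]
wrist_force: [-0.1, -0.6, -0.0]
gripper_width: 0.454
gripper_force: 30.0
```

```bash
python3 st.py; python3 go.py .5157 -.206 .1 -5.5; python3 - <<'E'
from tl import *
s=r.sense(); T=s["tcp_pos"]; p,d=r.capture("scene"); cv2.imwrite("pics/lift.png",p[:,:,::-1]); meas("scene",p,T[0],T[1],T[2]+.0065,.035)
E
```

```text
31.85 [ 41.7  21.2 -18.8  -0.  -49.9  10.3] [0.5002 0.2315 0.1096] tilt 0.05 lip [0.4561 0.266  0.1026] [-0.06 -0.65 -0.  ] 0.454
turn units [-6.000e-03 -2.000e-03 -4.065e+00] shift in final frame [ 2.293 17.359  0.383] in present frame [11.265 13.405  0.371]
ik [ -5.   22.2 -18.8   0.  -49.   89.5]
```

Emit:
jog_arm --plan "0 0 0 0 0 -0.6 1;0 0 0 0 0 -0.9 1;0 0 0 0 0 -0.95 1;0 0 0 0 0 -0.95 1;0 0 0 0 0 -0.665 1;0.07 0.5 0 0 0 0 1;0.1 0.8 0 0 0 0 1;0.125 0.95 0 0 0 0 1;0.125 0.95 0 0 0 0 1;0.125 0.95 0 0 0 0 1"

```text
time_s: 32.9
tcp_pos: [0.503, 0.1249, 0.1082]
ee_rot: [[0.995, -0.098, -0.002], [-0.098, -0.995, -0.001], [-0.002, 0.001, -1.0]]
wrist_force: [-0.4, 0.1, -1.1]
gripper_width: 0.453
gripper_force: 30.0
```

Emit:
jog_arm --plan "0.128 0.97 0 0 0 0 1;0.128 0.97 0 0 0 0 1;0.128 0.97 0 0 0 0 1;0.128 0.97 0 0 0 0 1;0.128 0.97 0 0 0 0 1;0.128 0.97 0 0 0 0 1;0.128 0.97 0 0 0 0 1;0.128 0.97 0 0 0 0 1;0.128 0.97 0 0 0 0 1;0.128 0.97 0 0 0 0 1"

```text
time_s: 33.9
tcp_pos: [0.5113, -0.1193, 0.1083]
ee_rot: [[0.995, -0.099, -0.002], [-0.099, -0.995, -0.0], [-0.002, 0.0, -1.0]]
wrist_force: [0.3, -0.1, -0.4]
gripper_width: 0.455
gripper_force: 30.0
```

Emit:
jog_arm --plan "0.128 0.95 0 0 0 0 1;0.128 0.95 0 0 0 0 1;0.1 0.8 0 0 0 0 1;0.07 0.5 0 0 0 0 1;0.04 0.3 0 0 0 0 1;0 0 0.4 0 0 0 1;0 0 0.6 0 0 0 1;0 0 0.4 0 0 0 1;0 0 0 0 0 0 1;0 0 0 0 0 0 1"

```text
time_s: 34.9
tcp_pos: [0.5156, -0.2055, 0.0737]
ee_rot: [[0.995, -0.095, -0.001], [-0.095, -0.995, -0.0], [-0.001, 0.0, -1.0]]
wrist_force: [0.7, 0.6, 0.2]
gripper_width: 0.454
gripper_force: 30.0
```

```bash
python3 st.py; python3 go.py .5157 -.206 .0175 -5.5; python3 - <<'E'
from tl import *
s=r.sense(); T=s["tcp_pos"]; o=np.zeros((480,800,3),np.uint8)
a=r.capture("scene")[0]; b=r.capture("top")[0]
o[:,:400]=cv2.resize(a[140:260,210:310],(400,480),interpolation=cv2.INTER_CUBIC); o[:,400:]=cv2.resize(b[190:310,380:480],(400,480),interpolation=cv2.INTER_CUBIC)
cv2.imwrite("pics/over.png",o[:,:,::-1])
E
```

```text
34.9 [ -5.   24.2 -20.4   0.  -45.5  89.5] [ 0.5156 -0.2055  0.0737] tilt 0.07 lip [ 0.4598 -0.2002  0.0668] [0.66 0.57 0.18] 0.454
turn units [0.003 0.008 0.007] shift in final frame [0.006 0.019 2.249] in present frame [0.009 0.018 2.249]
ik [ -5.   28.7 -23.2  -0.  -38.1  89.5]
```

View pics/over.png

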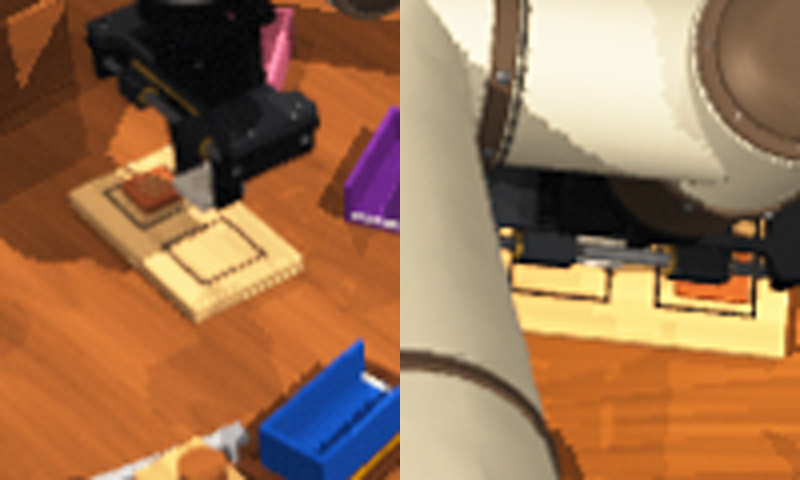

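The tile is held (scene crop about (195,190)), above the empty outline at (215,250). The brown tile is clear at (150,190). I check that the held tile is level and centred along tool x.

```bash
python3 - <<'E'
from h import *
s=r.sense(); T=s["tcp_pos"]
p,d=r.capture("scene"); P=cloud("scene",d); g=p.min(2).astype(int); S=cv2.cvtColor(p,cv2.COLOR_RGB2HSV)[...,1]
m=(np.linalg.norm(P-T,axis=2)<.045)&(S<60)&(g>90)&(d>0)
q=(P[m]-T)@s["ee_rot"]; print(m.sum())
A=np.c_[q[:,:2],np.ones(len(q))]; c=np.linalg.lstsq(A,q[:,2],rcond=None)[0]; print("plane",c.round(3))
for lo in np.arange(-.03,.035,.01):
    k=(q[:,0]>=lo)&(q[:,0]<lo+.01)
    if k.any(): print(round(lo,3),k.sum(),np.percentile(q[k,2],[10,50,90]).round(4),np.percentile(q[k,1],[5,95]).round(3))
E
```

```text
59
plane [-0.043 -0.016 -0.006]
-0.02 1 [-0.0027 -0.0027 -0.0027] [-0.016 -0.016]
-0.01 7 [-0.0077 -0.0069 -0.004 ] [0.008 0.018]
0.0 17 [-0.0084 -0.0057 -0.0039] [-0.007  0.018]
0.01 30 [-0.0094 -0.0062 -0.0031] [-0.02   0.014]
0.02 4 [-0.0069 -0.0061 -0.0052] [-0.013  0.008]
```

Emit:
jog_arm --plan "0 0.02 0.2 0 0 0 1;0 0 0.4 0 0 0 1;0 0 0.5 0 0 0 1;0 0 0.45 0 0 0 1;0 0 0.3 0 0 0 1;0 0 0.2 0 0 0 1;0 0 0.1 0 0 0 1;0 0 0.05 0 0 0 1;0 0 0.04 0 0 0 1;0 0 0 0 0 0 1"

```text
time_s: 36.05
tcp_pos: [0.5157, -0.2065, 0.0182]
ee_rot: [[0.995, -0.096, 0.0], [-0.096, -0.995, -0.0], [0.0, 0.0, -1.0]]
wrist_force: [0.1, -0.1, -0.5]
gripper_width: 0.452
gripper_force: 30.0
```

```bash
python3 st.py
```

```text
36.05 [ -5.1  28.7 -23.1   0.  -38.2  89.6] [ 0.5157 -0.2065  0.0182] tilt 0.02 lip [ 0.4599 -0.2011  0.0112] [ 0.1  -0.07 -0.55] 0.452
```

Another 1.7 mm down to touch, then a gentle partial opening.

Emit:
jog_arm --plan "0 0 0.02 0 0 0 1;0 0 0.02 0 0 0 1;0 0 0.015 0 0 0 1;0 0 0.01 0 0 0 1;0 0 0 0 0 0 1;0 0 0 0 0 0 1;0 0 0 0 0 0 0;0 0 0 0 0 0 -0.2;0 0 0 0 0 0 -0.4;0 0 0 0 0 0 -0.4"

```text
time_s: 37.05
tcp_pos: [0.5155, -0.2064, 0.0163]
ee_rot: [[0.995, -0.096, -0.0], [-0.096, -0.995, -0.0], [-0.0, 0.0, -1.0]]
wrist_force: [-0.2, 0.7, -0.4]
gripper_width: 0.663
gripper_force: 0.0
```

Emit:
jog_arm --plan "0 0 0 0 0 0 -0.4;0 0 -0.2 0 0 0 -0.4;0 0 -0.4 0 0 0 -0.4;0 0 -0.8 0 0 0 -0.4;0 0 -1 0 0 0 -0.4;0 0 -1 0 0 0 -0.4;0 0 -1 0 0 0 -0.4;0 0 -1 0 0 0 -0.4;0 0 -0.5 0 0 0 -0.4;0 0 0 0 0 0 -0.4"

```text
time_s: 38.05
tcp_pos: [0.5167, -0.2066, 0.1663]
ee_rot: [[0.995, -0.095, 0.005], [-0.095, -0.995, -0.001], [0.005, 0.0, -1.0]]
wrist_force: [0.6, 0.5, -0.4]
gripper_width: 0.703
gripper_force: 0.0
```

Emit:
jog_arm --plan "-0.5 0.5 0 0 0 0 -0.4;-1 1 0 0 0 0 -0.4;-1 1 0 0 0 0 -0.4;-1 1 0 0 0 0 -0.4;-1 1 0 0 0 0 -0.4;-1 1 0 0 0 0 -0.4;-1 1 0 0 0 0 -0.4;-0.5 0.5 0 0 0 0 -0.4;0 0 0 0 0 0 -0.4;0 0 0 0 0 0 -0.4"

```text
time_s: 39.05
tcp_pos: [0.3235, -0.3637, 0.1629]
ee_rot: [[0.995, -0.097, -0.002], [-0.097, -0.995, 0.001], [-0.002, -0.001, -1.0]]
wrist_force: [0.1, 0.6, 0.3]
gripper_width: 0.701
gripper_force: 0.0
```

```bash
python3 st.py; python3 - <<'E'
from tl import *
o=np.zeros((480,800,3),np.uint8); im={}
for n in("scene","top"):
    p,d=r.capture(n); im[n]=p; P=cloud(n,d); meas(n,p,.516,-.206,.023,.04)
    H,S,V=cv2.split(cv2.cvtColor(p,cv2.COLOR_RGB2HSV)); blue=(H>100)&(H<125)&(S>120)&(np.hypot(P[...,0]-.575,P[...,1]-.005)<.1)&(P[...,2]>.041)&(P[...,2]<.06)
    q=P[blue]; c=np.linalg.lstsq(np.c_[q[:,:2],np.ones(len(q))],q[:,2],rcond=None)[0]; print(n,"rim",cv2.minAreaRect(np.float32(q[:,:2]*1000)),c.round(3))
o[:,:400]=cv2.resize(im["scene"][160:280,230:330],(400,480),interpolation=cv2.INTER_CUBIC); o[:,400:]=cv2.resize(im["top"][160:320,300:500],(400,320))[:,:].repeat(1,0) if 0 else np.vstack([cv2.resize(im["top"][180:280,300:500],(400,200)),np.zeros((280,400,3),np.uint8)])
cv2.imwrite("pics/end.png",o[:,:,::-1])
E
```

```text
39.05 [-29.2  11.9 -23.5   0.  -54.8 113.6] [ 0.3235 -0.3637  0.1629] tilt 0.15 lip [ 0.2678 -0.3582  0.156 ] [0.11 0.61 0.26] 0.701
scene 150 143 [ 0.5158 -0.2058] [49.5 39.8] 82.1 mean [ 0.5165 -0.2057] px 262.8 199.9
scene 165 133 [ 0.516  -0.2051] [48.1 39.6] 82.1 mean [ 0.517  -0.2056] px 262.6 200.0
scene 180 123 [ 0.5159 -0.2058] [45.1 39.6] 82.1 mean [ 0.5163 -0.2061] px 262.7 199.8
scene 195 117 [ 0.5157 -0.207 ] [42.6 39.6] 85.1 mean [ 0.5163 -0.2062] px 262.7 199.8
scene 205 101 [ 0.5158 -0.2066] [43.3 34.9] 82.0 mean [ 0.5164 -0.2065] px 262.6 199.8
scene rim ((580.4815673828125, 7.171516418457031), (110.01372528076172, 59.82759475708008), 9.206607818603516) [ 0.005 -0.003  0.043]
top 150 333 [ 0.5137 -0.2073] [41.9 41.6] 85.3 mean [ 0.5136 -0.2075] px 421.3 251.5
top 165 322 [ 0.5138 -0.2075] [41.2 41.4] 85.3 mean [ 0.5139 -0.2077] px 421.4 251.3
top 180 312 [ 0.514  -0.2078] [40.9 40.9] 84.4 mean [ 0.5144 -0.2078] px 421.5 251.1
top 195 296 [ 0.5145 -0.2071] [39.6 39.1] 84.2 mean [ 0.5147 -0.2072] px 421.2 251.0
top 205 290 [ 0.5146 -0.2071] [39.  38.8] 84.1 mean [ 0.5145 -0.2072] px 421.2 251.1
top rim ((576.465576171875, 4.623493194580078), (110.80817413330078, 55.42548370361328), 9.237438201904297) [-0.008 -0.003  0.051]
```

View pics/end.png

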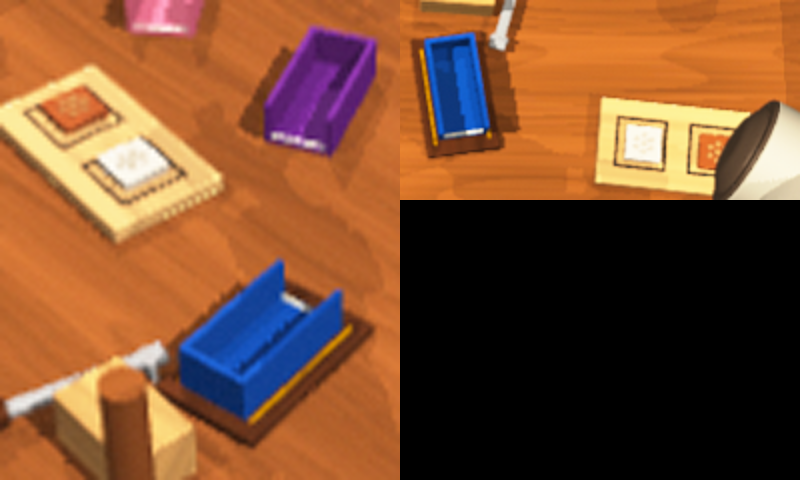

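The white tile lies square in its outline (scene crop (135,160), top crop (640,145)), within about 2 mm of its centre. The empty mould sits level on the stand (top crop (455,85)), and nothing else has moved. I hand the job in.

```bash
python3 -c "
from station import r
print(r.finish_job())"
```

```text
the job is handed in; nothing more can be done
None
```

I handed the job in at about 39 s: the tile slid out onto the felt at a 49.7° tip, the mould is back level on its stand, and the white tile lies square in the empty outline, about 2 mm off centre; no verdict came back.

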